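Put the spice corner back in order: refit the grinder's burr and rack the glass tubes

ROBOT

A 6-joint arm with a two-finger parallel gripper is mounted at the origin on the work surface. World frame = base frame: x ahead of the robot, y to its left, z up, the work surface at z = 0. Lengths are in m, angles in rad, forces in N, time in s.
With the tool pointing down it reaches from about 0.375 to 0.9 m from the base axis. Payload 3.1 kg.
Tool frame: the origin (TCP) lies on the centre line of the jaws, within the pads' length; the fingertips stand 8 mm ahead of it and the grasp point (between the pads) lies 11 mm behind it (robot.tip_extent is the distance from the TCP to the fingertips, in m); y points along the fingers, z is the direction in which the jaws open and shut, and the axes are right-handed (so a half turn about y gives the same grasp; the last joint's range is limited). The gripper opens to 87 mm and grips with 3 to 60 N. Pads are 19 mm wide; open, the fingers measure 117 mm over their backs; the gripper's body (75 mm by 190 mm) begins 51 mm behind the grasp point.
Start: joints at [-1.448, 0.527, 1.433, -0, 1.181, -0.178], TCP at [0.185, -0.597, 0.201] pointing down, gripper open.
Joint ranges: [-3.08, 3.08], [-0.75, 2.2], [0.22, 2.44], [-1.43, 4.57], [0, 2.65], [-2.85, 2.85]. Speed limits (rad/s): [2.79, 2.79, 3.14, 3.14, 3.14, 3.14].

INTERFACE

Orientations are given as a unit quaternion [x, y, z, w].
In Python, from rig import robot gives the robot as it stands.
- The arm moves only by the shell command python3 -m crank 'ROWS' [FORCE]. ROWS is JSON, a list that holds one entry, the list of rows, each a list of 7 numbers: the turn, a rotation vector about the tool's x, y, z in degrees, then the shift along the tool's x, y, z in m, then the opening in per cent of the stroke, from 0 (shut) to 100 (fully open). In form: [[[ax, ay, az, dx, dy, dz, gripper], ...]]. A call has exactly 5 rows; each row shifts and turns the commanded pose from where the row before left it, along the tool's axes as they then stand; what a row does not reach is not made up. A row lasts 1/8 s, in which the tool goes at most 62.5 mm and 10.7 degrees, less where a joint would pass 70% of its speed; a pose out of reach is approached as far as the arm can. A call with a gripper value outside its range is refused whole. The fingers move at their own pace and stop on an object; FORCE is the grip in N (left out, the last holds). Time passes only in rows, so rows that do not move let the fingers close, or fill a call up. It gives the time, the measured TCP pose, the force and the opening at its end, in the units of the state.
- robot.get_obs(): the state, without advancing time (a new reading comes with each control period).
- robot.camera(name): name is "scene" or "side" or "wrist"; returns a dict with "img" (480x640x3 uint8, red, green, blue), "K" (3x3 intrinsics, pixels), "R" (3x3) and "t" (3): a world point X has camera coordinates R X + t; the wrist camera has in their place "T_tool_cam" (4x4, takes a point from camera to tool coordinates, whose origin is the TCP and whose axes are the tool frame's). Camera axes: x right, y down, z forward; pixel columns grow to the right and rows downward; lengths in m; the calibration is good to about 2 mm. A picture is of the moment at which its call begins: read the wrist's pose just before it. There is no depth.
- robot.hand_in(): hands the job in, once; it reports no verdict.
Trained networks look in a picture, given as the dict that the camera call returned (one of the last four; its "shot" number tells which), for a name from the list of things; names that differ only in an ending like _2 or _b are one class to them, and where a whole thing is asked for, a point or a joint stands for the part that bears it (a point fixed in the world has none). Each returns a list of dicts, best first, with "conf" (0 to 1); they miss things now and then, are a little off and sometimes report something else, mostly with a low value. They report only what shows in the picture. A call takes as long as a camera call. They do not tell look-alikes from the thing itself.
- robot.spot_in(picture, thing): "at" ([row, column] in pixels, amid what is visible of it).
The state is a dict: "time": time; "q": joint angles; "joint_velocities": joint speeds; "joint_torque": joint torques, N m; "position": TCP position; "tool_rot": TCP orientation; "ft_force": force on the tool from outside, world axes, zero at the start; "moment": the same for the moment, N m; "grip_width": finger opening in m.
Only numpy, scipy, OpenCV 4.12 (cv2) and the standard library are available. Lean on these libraries where they do the work, as an engineer would, in place of code of your own. Each camera call takes 0.05 s, during which the arm holds its last target.

TASK

Grinding is done and the grinder has been cleaned, so put the spice corner back in order. Set the burr cartridge back into the grinder's pocket, fully home, and swing the cam lever fully shut over it; if the lever is lying across the pocket, swing it out of the way first. Lay every loose smoked-glass tube into an empty groove of the wooden rack, cork towards the rack's front (the robot's side), lowering it until it rests in the notches of both rails before you let go, because dropped glass breaks; leave the tubes already in the rack in their grooves and do not disturb the jar, cup and mortar.

Things in the scene. Friction and masses are not known exactly. Their poses are not given: they have to be found in the camera images.
- pocket (a point): white ceramic grinder with a crank at its +y side, fixed; its burr housing is 90 mm (x) by 124 mm (y), top 100 mm above the shelf. This point: floor centre of the rectangular pocket in the housing top, 53 mm (x) by 43 mm (y), 28 mm deep, straight walls. Axes are the grinder's: z up, -x roughly to the robot
- cam_lever (a joint): cam lock lever of the grinder (rad): flat brass arm, 12 mm wide, 8 mm thick, underside 4 mm above the housing, swings level about an upright pivot. 0 = fully shut, at its stop, arm along the grinder's -y over the pocket's near edge; opens clockwise seen from above, 1.57 = along the grinder's -x, stop at 1.6. Pocket clear above 0.5. Stays where left (1 to 2 N at the knob)
- lever_knob (a point): centre of the upright round black knob at the lever's end, 14 mm diameter, 30 mm tall (112 to 142 mm above the shelf), 105 mm from the pivot axis, which in the grinder's axes lies at x = -19 mm, y = +52 mm from the pocket's centre; can be gripped or pushed from above
- burr_c (a point): burr cartridge, loose, 220 g: white block 50 mm (x) by 40 (y) by 30 tall, steel top, on its middle a black grip tab 20 mm (x) by 16 (y) by 32 tall. This point: its centre, 31 mm above the underside (62 tall in all). Upright; fits the pocket either way round (long side along the grinder's x), 1.5 mm play a side. Fully home it rests on the pocket floor, steel top 2 mm above the housing, under the lever
- rack: dark wooden tube rack, fixed, board 80 mm (x) by 296 mm (y), 8 mm thick; origin under its centre, -x is its front. Two rails along y, 14 mm thick, at x = -30 and +30 mm, tops 34 mm above the shelf, each with five 90 degree V notches 32 mm wide, 16 mm deep, 56 mm apart, making five grooves along x. A tube bridges both rails; between them is room for fingertips down to the board
- groove0 (a point): groove 0 of the rack: where the centre of a tube comes to rest in this groove (39 mm above the shelf, midway between the rails; at y = -112 mm of the rack); axes are the rack's
- groove1 (a point): groove 1: the same, at y = -56 mm of the rack
- groove2 (a point): groove 2: the same, at y = 0 mm of the rack
- groove3 (a point): groove 3: the same, at y = 56 mm of the rack
- groove4 (a point): groove 4: the same, at y = 112 mm of the rack
- tube0_c (a point): tube to be put away (may be absent): round smoked-glass spice tube, 30 mm diameter, 100 mm long (84 mm dark glass, then a 16 mm cork of 24 mm diameter), pale label band; lies on its side, can roll; about 70 g. This point: its centre, on its axis, 50 mm from either end; x runs along the tube, away from the cork
- tube0_cork (a point): centre of the outer face of the cork of that tube (tube0)
- tube1_c (a point): the same: another tube to be put away (may be absent), its centre
- tube1_cork (a point): centre of the outer face of the cork of that tube (tube1)
- tube2_c (a point): the same: another tube to be put away (may be absent), its centre
- tube2_cork (a point): centre of the outer face of the cork of that tube (tube2)
- tube3_c (a point): the same: another tube to be put away (may be absent), its centre
- tube3_cork (a point): centre of the outer face of the cork of that tube (tube3)
- stock0_c (a point): centre of an identical tube that already lies in groove 0 at the start (absent if groove 0 is empty); it stays there
- stock2_c (a point): centre of an identical tube that already lies in groove 2 at the start (absent if groove 2 is empty); it stays there
- stock3_c (a point): centre of an identical tube that already lies in groove 3 at the start (absent if groove 3 is empty); it stays there
- jar_c (a point): bystander: dark smoked-glass jar with wooden lid, 84 mm diameter, 112 mm tall; half-way up
- cup_c (a point): bystander: hammered copper measuring cup, 66 mm wide, 48 mm tall, with a flat handle 85 mm long to its +x; half-way up
- mortar_c (a point): bystander: pale grey soapstone mortar, 128 mm diameter, 78 mm tall, its pestle leaning in it (to about 145 mm high); half-way up
Mind the look-alikes: they are no part of the job. What is shaped like the part that bears tube2_c but purple or red is not meant.

How it is judged:
On the way, in this order (a step that is already met when the one before it is completed fails the run):
1. the burr cartridge is fully home in the grinder's pocket (horizontal distance between burr_c and pocket below 0.005 m and z of burr_c in the frame of pocket below 0.0335 m and angle between burr_c's own z axis and vertical below 0.06 rad), for 0.2 s.
2. the cam lever is fully shut over the seated cartridge (all of step 1 and value of joint cam_lever below 0.08 rad), for 0.2 s.
At the end, for the whole second after the job is handed in: Cartridge in the pocket (within 5 mm, under 2.5 mm short of fully down, upright to 0.06 rad), lever shut (below 0.08 rad); every loose tube at rest in a groove (centre within 15 mm, aligned to 0.12 rad), cork to the front; tubes racked at the start still so in their own grooves (all of step 2 and (distance between tube0_c and groove0 below 0.015 m or distance between tube0_c and groove1 below 0.015 m or distance between tube0_c and groove2 below 0.015 m or distance between tube0_c and groove3 below 0.015 m or distance between tube0_c and groove4 below 0.015 m) and angle between the x axis of each of tube0_c, tube1_c, tube2_c, tube3_c, stock0_c, stock2_c, stock3_c and the x axis of rack, either way round below 0.12 rad and x of each of tube0_cork, tube1_cork, tube2_cork, tube3_cork in the frame of rack below -0.03 m and linear speed of each of tube0, tube1, tube2, tube3 below 0.02 m/s and (distance between tube1_c and groove0 below 0.015 m or distance between tube1_c and groove1 below 0.015 m or distance between tube1_c and groove2 below 0.015 m or distance between tube1_c and groove3 below 0.015 m or distance between tube1_c and groove4 below 0.015 m) and (distance between tube2_c and groove0 below 0.015 m or distance between tube2_c and groove1 below 0.015 m or distance between tube2_c and groove2 below 0.015 m or distance between tube2_c and groove3 below 0.015 m or distance between tube2_c and groove4 below 0.015 m) and (distance between tube3_c and groove0 below 0.015 m or distance between tube3_c and groove1 below 0.015 m or distance between tube3_c and groove2 below 0.015 m or distance between tube3_c and groove3 below 0.015 m or distance between tube3_c and groove4 below 0.015 m) and distance between stock0_c and groove0 below 0.015 m and distance between stock2_c and groove2 below 0.015 m and distance between stock3_c and groove3 below 0.015 m); the robot touches nothing.
It fails at once if the jar, cup or mortar is shoved more than 4 cm or tipped over (distance of any of jar_c, cup_c, mortar_c from where it was at the start of the episode above 0.04 m or angle between any of jar_c, cup_c, mortar_c's own z axis and vertical above 0.5 rad).
It fails at once if a glass tube is let fall, released more than about 2 cm above its groove ((height (world z) of tube0_c above 0.055 m and linear speed of tube0 above 0.35 m/s and contact force between the fingers and tube0 below 0.05 N) or (height (world z) of tube1_c above 0.055 m and linear speed of tube1 above 0.35 m/s and contact force between the fingers and tube1 below 0.05 N) or (height (world z) of tube2_c above 0.055 m and linear speed of tube2 above 0.35 m/s and contact force between the fingers and tube2 below 0.05 N) or (height (world z) of tube3_c above 0.055 m and linear speed of tube3 above 0.35 m/s and contact force between the fingers and tube3 below 0.05 N)).
Of tube0, tube1, tube2, tube3 only 3 to 4 are there at a start; the rules pass over those that are not, and their reading is None.
Of stock0, stock2, stock3 only 1 to 1 are there at a start; the rules pass over those that are not, and their reading is None.
At some moment in a run one of burr may be knocked a few centimetres aside while the robot is not near it.
It also fails if it takes over 210 s, if anything falls off the work surface, if the arm or the gripper's body presses on something with over 40 N, if the wrist force passes 120 N, or if a joint passes its speed limit or range.

## Working session

There is one attempt and no reset: what is moved stays moved. The work goes in short steps, Python scripts to look and compute and a shell command to move; the robot and the scene stay as the last step left them, time stands still between calls to the robot, and variables do not carry over. Pictures are saved under pics/ and viewed, and the job is handed in when it is done.

```bash
ls; mkdir -p pics; python3 - <<'E'
from rig import robot
import cv2
o=robot.get_obs(); print({k:(v if isinstance(v,(int,float)) else [round(float(x),3) for x in __import__('numpy').ravel(v)]) for k,v in o.items()})
for n in ["scene","side","wrist"]:
    c=robot.camera(n); cv2.imwrite(f"pics/{n}0.png",c["img"][:,:,::-1]); print(n,c["K"],c.get("R"),c.get("t"),c.get("T_tool_cam"),c["shot"])
E
```

```text
pics
{'time': 0.0, 'q': [-1.448, 0.528, 1.434, -0.0, 1.181, -0.179], 'joint_velocities': [0.001, -0.001, -0.001, 0.001, 0.001, 0.0], 'joint_torque': [-0.001, -44.004, -17.659, 0.063, 0.058, -0.0], 'position': [0.185, -0.596, 0.2], 'tool_rot': [-0.106, 0.7, -0.698, 0.106], 'ft_force': [-0.46, -0.579, -0.125], 'moment': [-0.012, -0.003, -0.047], 'grip_width': 0.08628378201832818}
scene [[513.83251308   0.         319.26923199]
 [  0.         513.83251308 243.69266777]
 [  0.           0.           1.        ]] [[ 0.5319867   0.84655048  0.01850524]
 [ 0.58654839 -0.35265906 -0.72910395]
 [-0.61069726  0.39872782 -0.68415275]] [-0.18655337 -0.31343369  1.74372214] None 1
side [[438.72120208   0.         323.77170914]
 [  0.         438.72120208 246.09104654]
 [  0.           0.           1.        ]] [[-0.93368449 -0.35795312 -0.01014096]
 [-0.18814484  0.51445858 -0.83662052]
 [ 0.30468803 -0.77923163 -0.54768902]] [0.49877815 0.27847349 0.77662623] None 2
wrist [[418.08256914   0.         326.64630732]
 [  0.         418.08256914 238.78892159]
 [  0.           0.           1.        ]] None None [[ 1.83990990e-05  9.70461986e-01  2.41254083e-01 -6.46051548e-02]
 [ 5.08134493e-04 -2.41254061e-01  9.70461859e-01 -1.83875387e-01]
 [ 9.99999871e-01  1.04733897e-04 -4.97564067e-04 -2.51934283e-04]
 [ 0.00000000e+00  0.00000000e+00  0.00000000e+00  1.00000000e+00]] 3
```

View pics/scene0.png

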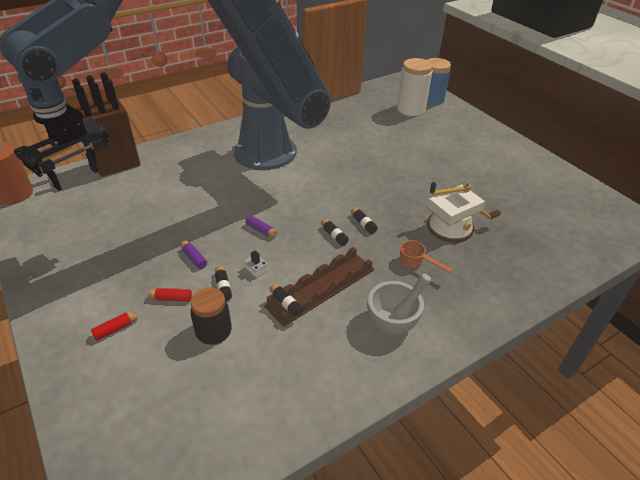

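View pics/side0.png

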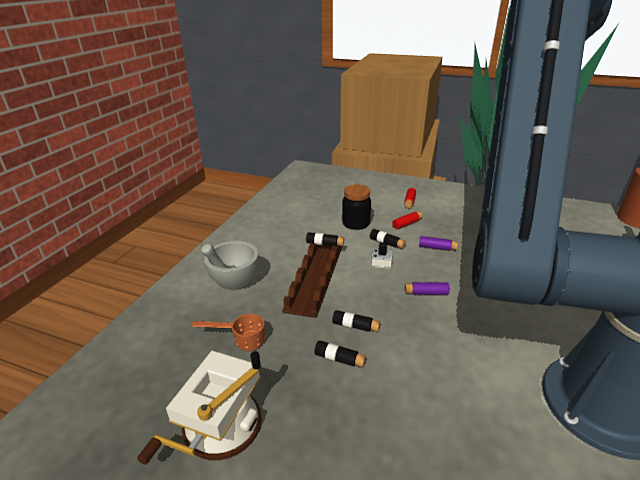

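View pics/wrist0.png

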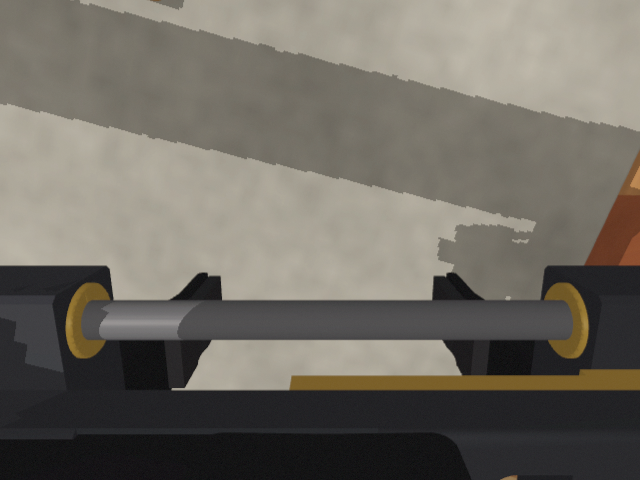

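```bash
cat > h.py <<'E'
from rig import robot
import numpy as np, cv2
from scipy.spatial.transform import Rotation as Ro
def cam(n,save=None):
    o=robot.get_obs(); c=robot.camera(n)
    if n=="wrist":
        T=np.eye(4);T[:3,:3]=Ro.from_quat(o["tool_rot"]).as_matrix();T[:3,3]=o["position"]
        W=T@c["T_tool_cam"]; c["Rw"]=W[:3,:3].T; c["tw"]=-W[:3,:3].T@W[:3,3]
    else: c["Rw"]=np.array(c["R"]);c["tw"]=np.array(c["t"])
    if save: cv2.imwrite(f"pics/{save}.png",c["img"][:,:,::-1])
    return c
def ray(c,rc):
    d=c["Rw"].T@np.linalg.inv(c["K"])@np.array([rc[1],rc[0],1.]); return -c["Rw"].T@c["tw"],d/np.linalg.norm(d)
def onz(c,rc,z):
    p,d=ray(c,rc); return p+d*(z-p[2])/d[2]
def tri(c1,r1,c2,r2):
    p,d=ray(c1,r1);q,e=ray(c2,r2)
    s=np.linalg.lstsq(np.c_[d,-e],q-p,rcond=None)[0]
    a=p+d*s[0];b=q+e*s[1]; return (a+b)/2,np.linalg.norm(a-b)
def proj(c,X):
    v=c["Rw"]@np.asarray(X,float)+c["tw"]; v=c["K"]@v; return v[1]/v[2],v[0]/v[2]
def crop(c,rc,h,name,s=4):
    r,q=int(rc[0]),int(rc[1]); r0=max(r-h,0);q0=max(q-h,0)
    im=c["img"][r0:r+h,q0:q+h,::-1]; cv2.imwrite(f"pics/{name}.png",cv2.resize(im,None,fx=s,fy=s,interpolation=cv2.INTER_CUBIC)); return r0,q0
def st():
    o=robot.get_obs();R=Ro.from_quat(o["tool_rot"]).as_matrix()
    print("t",round(o["time"],2),"p",np.round(o["position"],4),"x",np.round(R[:,0],3),"y",np.round(R[:,1],3),"z",np.round(R[:,2],3),"w",round(o["grip_width"],4),"f",np.round(o["ft_force"],1),"q",np.round(o["q"],2))
    return o,R
E
python3 - <<'E'
from h import *
np.set_printoptions(suppress=True,precision=4)
a=cam("scene");b=cam("side")
for n in ["tube0_c","tube0_cork","tube1_c","burr_c","pocket","lever_knob","groove0","groove4","groove1","stock0_c","rack","cup_c","mortar_c","jar_c"]:
    print(n)
    for c,l in((a,'S'),(b,'D')):
        try: print(' ',l,[(np.round(d["at"]).tolist(),round(d["conf"],2)) for d in robot.spot_in(c,n)])
        except Exception as e: print(e)
E
```

```text
tube0_c
  S [([220.0, 364.0], 0.61)]
  D [([355.0, 340.0], 0.94)]
tube0_cork
  S [([220.0, 363.0], 0.73)]
  D [([352.0, 341.0], 0.93), ([284.0, 310.0], 0.45)]
tube1_c
  S [([281.0, 324.0], 0.21)]
  D [([239.0, 387.0], 0.61)]
burr_c
  S [([264.0, 258.0], 0.64)]
  D [([390.0, 229.0], 0.53)]
pocket
  S [([211.0, 451.0], 0.79), ([192.0, 453.0], 0.65)]
  D [([410.0, 218.0], 0.68), ([237.0, 385.0], 0.55)]
lever_knob
  S [([191.0, 454.0], 0.69)]
  D [([393.0, 230.0], 0.79)]
groove0
  S [([283.0, 322.0], 0.55)]
  D [([281.0, 308.0], 0.64)]
groove4
  S [([283.0, 322.0], 0.55)]
  D [([281.0, 308.0], 0.64)]
groove1
  S [([283.0, 322.0], 0.55)]
  D [([281.0, 308.0], 0.64)]
stock0_c
  S [([299.0, 285.0], 0.89), ([219.0, 363.0], 0.31)]
  D [([244.0, 326.0], 0.73), ([391.0, 227.0], 0.39)]
rack
  S [([283.0, 324.0], 0.72), ([210.0, 451.0], 0.19)]
  D [([281.0, 311.0], 0.57)]
cup_c
  S [([259.0, 416.0], 0.83), ([283.0, 322.0], 0.22)]
  D [([328.0, 248.0], 0.86), ([259.0, 382.0], 0.71)]
mortar_c
  S [([305.0, 398.0], 0.84), ([220.0, 361.0], 0.32)]
  D [([261.0, 231.0], 0.91)]
jar_c
  S [([317.0, 210.0], 0.84), ([286.0, 324.0], 0.61)]
  D [([205.0, 356.0], 0.86)]
```

```bash
python3 - <<'E'
from h import *
st()
a=cam("scene");b=cam("side")
crop(a,(275,290),75,"c1",5)
crop(a,(230,410),75,"c2",5)
crop(b,(400,220),75,"c3",5)
crop(b,(270,340),75,"c4",5)
E
```

```text
t 1.65 p [ 0.1852 -0.5969  0.2006] x [-0.955 -0.296 -0.   ] y [-0.  0. -1.] z [ 0.296 -0.955 -0.   ] w 0.0868 f [-0.3  0.4 -0.1] q [-1.45  0.53  1.43  0.    1.18 -0.18]
```

View pics/c1.png

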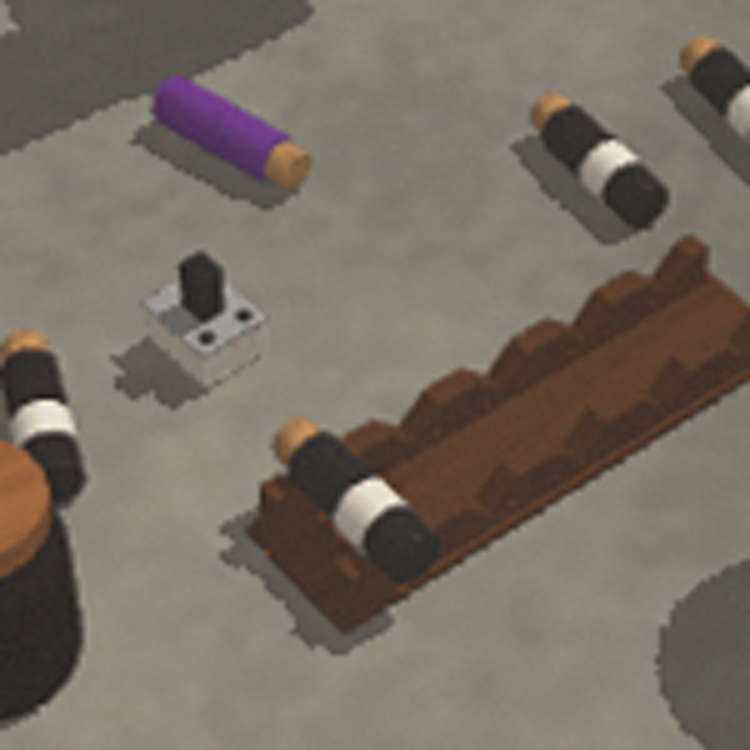

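View pics/c2.png

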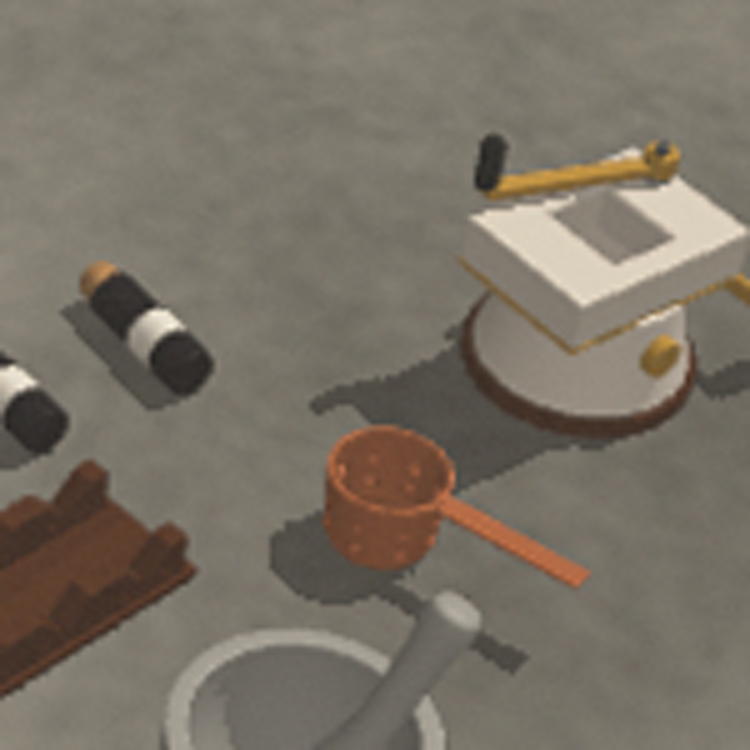

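View pics/c3.png

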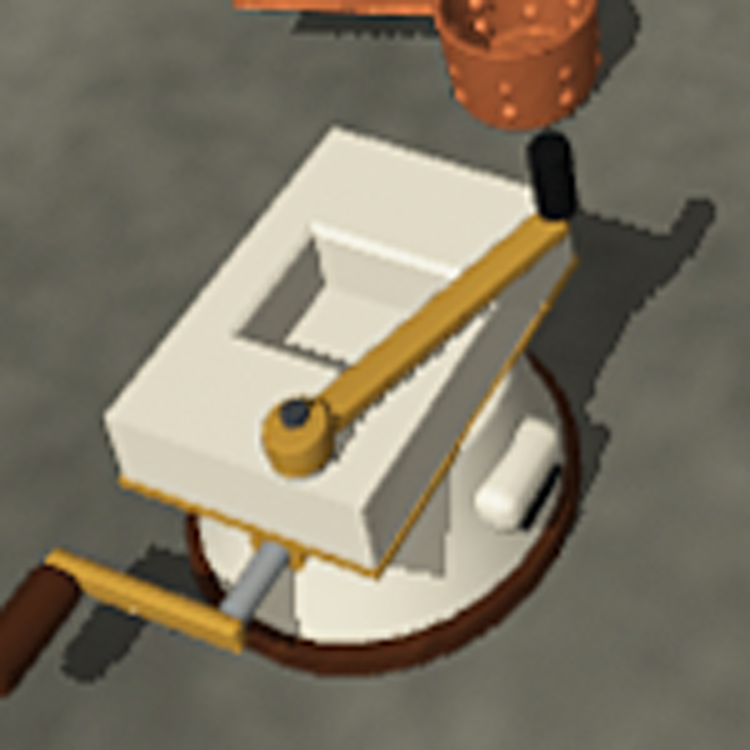

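View pics/c4.png

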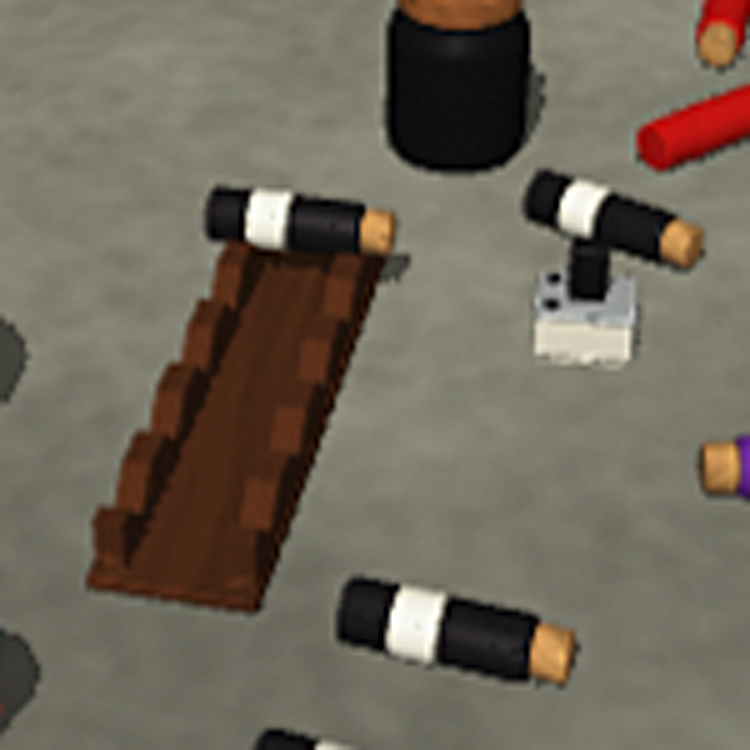

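```bash
python3 - <<'E'
from h import *
from scipy.optimize import least_squares
np.set_printoptions(suppress=True,precision=4)
a=cam("scene");b=cam("side")
def cs(org,pts): return [(org[0]+y/5,org[1]+x/5) for x,y in pts]
S=cs((155,335),[(470,218),(580,305),(748,232),(638,150)])
D=cs((325,145),[(548,190),(335,127),(105,418),(372,510)])
for c,L in((a,S),(b,D)):
    for r in L: print(np.round(onz(c,r,.1),3))
# crops of tubes: cork face & bottom end pixel (axis) z=.015
def c1(p): return (200+p[1]/5,215+p[0]/5)
def c2(p): return (155+p[1]/5,335+p[0]/5)
def c4(p): return (195+p[1]/5,265+p[0]/5)
def c3(p): return (325+p[1]/5,145+p[0]/5)
for nm,c,k,e in [("jar tube S",a,c1((22,345)),c1((68,480))),("jar tube D",b,c4((690,245)),c4((535,195))),
  ("mid S",a,c1((543,105)),c1((645,205))),("mid D",b,c4((565,655)),c4((350,610))),
  ("right S",a,c2((93,275)),c2((190,370)))]:
    K=onz(c,k,.015);E=onz(c,e,.015); print(nm,K,E,np.linalg.norm(K-E),(K+E)/2,np.degrees(np.arctan2(*(E-K)[1::-1])))
# rack: board corners z=.008 and stock
print("rack S", [np.round(onz(a,c1(p),z),3) for p,z in [((345,632),0.),((250,533),0.),((688,238),.034)]])
print("rack D", [np.round(onz(b,c4(p),.0),3) for p in [(90,585),(258,610)]])
print("stock S",onz(a,c1((290,440)),.039),onz(a,c1((410,555)),.039),"D",onz(b,c4((380,230)),.039),onz(b,c4((215,215)),.039))
print("burr S",onz(a,c1((202,262)),.062),"D",onz(b,c4((588,245)),.062))
print("knob",tri(a,c2((490,140)),b,c3((547,140))), tri(a,c2((662,148)),b,c3((295,410))))
print("burr top corners S",[onz(a,c1(p),.030) for p in [(145,302),(195,355),(268,315)]],"D",[onz(b,c4(p),.03) for p in[(535,322),(635,322),(633,278)]])
E
```

```text
[0.575 0.212 0.1  ]
[0.662 0.213 0.1  ]
[0.663 0.335 0.1  ]
[0.577 0.336 0.1  ]
[0.576 0.211 0.1  ]
[0.658 0.212 0.1  ]
[0.658 0.337 0.1  ]
[0.566 0.335 0.1  ]
jar tube S [ 0.4457 -0.3624  0.015 ] [ 0.5412 -0.3808  0.015 ] 0.09723831086208193 [ 0.4934 -0.3716  0.015 ] -10.9425020907752
jar tube D [ 0.4443 -0.3654  0.015 ] [ 0.537  -0.3866  0.015 ] 0.09515344093471625 [ 0.4907 -0.376   0.015 ] -12.826865418568019
mid S [ 0.4238 -0.0318  0.015 ] [ 0.5231 -0.0289  0.015 ] 0.09928014318069413 [ 0.4735 -0.0303  0.015 ] 1.6259508288266404
mid D [ 0.4248 -0.0342  0.015 ] [ 0.5191 -0.0289  0.015 ] 0.09447641151462383 [ 0.4719 -0.0316  0.015 ] 3.246308854515313
right S [0.4273 0.0699 0.015 ] [0.5241 0.0687 0.015 ] 0.09675296085968275 [0.4757 0.0693 0.015 ] -0.7342184204575495
rack S [array([ 0.681, -0.306,  0.   ]), array([ 0.605, -0.316,  0.   ]), array([ 0.572, -0.036,  0.034])]
rack D [array([ 0.64 , -0.019,  0.   ]), array([ 0.563, -0.03 ,  0.   ])]
stock S [ 0.5936 -0.2855  0.039 ] [ 0.6851 -0.272   0.039 ] D [ 0.5948 -0.2865  0.039 ] [ 0.6826 -0.2703  0.039 ]
burr S [ 0.4835 -0.2751  0.062 ] D [ 0.4805 -0.275   0.062 ]
knob (array([0.5649, 0.2253, 0.1414]), np.float64(0.001534399793069505)) (array([0.5971, 0.3264, 0.1183]), np.float64(0.004249426048385657))
burr top corners S [array([ 0.4642, -0.3004,  0.03  ]), array([ 0.5111, -0.2955,  0.03  ]), array([ 0.5051, -0.2508,  0.03  ])] D [array([ 0.4981, -0.2453,  0.03  ]), array([ 0.451 , -0.2626,  0.03  ]), array([ 0.4613, -0.3011,  0.03  ])]
```

```bash
python3 -m crank '[[[0,8.6,0,0,-0.05,0,100],[0,8.6,0,0,-0.05,0,100],[0,0,0,-0.035,0,-0.045,100],[0,0,0,-0.035,0,-0.045,100],[0,0,0,-0.035,0,-0.045,100]]]' 20
python3 -m crank '[[[0,0,0,-0.037,0,-0.048,100],[0,0,0,-0.037,0,-0.048,100],[0,0,0,-0.037,0,-0.048,100],[0,0,0,-0.037,0,-0.048,100],[0,0,0,0,0,0,100]]]' 20
python3 - <<'E'
from h import *
st(); c=cam("wrist","w1"); print(c["Rw"].T@-c["tw"])
E
```

```text
time: 2.48
position: [0.2909, -0.4606, 0.3009]
tool_rot: [-0.0, -0.707, 0.707, -0.0]
ft_force: [0.2, 0.8, 0.1]
grip_width: 0.087
time: 3.1
position: [0.4398, -0.266, 0.3009]
tool_rot: [-0.002, 0.707, -0.707, 0.003]
ft_force: [-1.0, -1.4, -0.2]
grip_width: 0.087
t 3.1 p [ 0.4398 -0.266   0.3009] x [-1.    -0.007 -0.001] y [ 0.001  0.001 -1.   ] z [ 0.007 -1.    -0.001] w 0.087 f [-1.  -1.4 -0.2] q [-0.76  0.27  1.57  0.    1.3   0.8 ]
[ 0.50424217 -0.26569148  0.48476956]
```

View pics/w1.png

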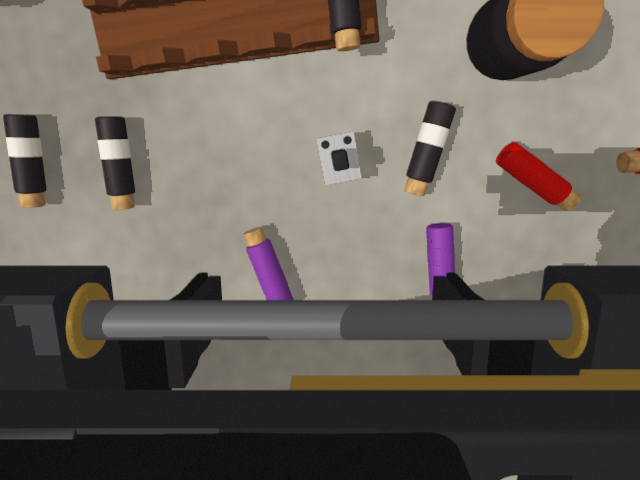

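```bash
python3 - <<'E'
from h import *
import pickle
np.set_printoptions(suppress=True,precision=4)
c=cam("wrist"); pickle.dump(c,open("w1.pkl","wb"))
print(crop(c,(155,385),75,"w1b",5))
def m(p): return (80+p[1]/5,310+p[0]/5)
for n,k,e in[("t_right",(200,32),(119,22)),("t_mid",(203,123),(121,110)),("t_jar",(189,415),(107,441))]:
    K=onz(c,k,.015);E=onz(c,e,.015);print(n,K,E,np.linalg.norm(K-E),(K+E)/2,np.degrees(np.arctan2(*(E-K)[1::-1])))
for n in["burr_c","tube0_c","tube0_cork"]: print(n,[(np.round(d["at"],1).tolist(),round(d["conf"],2)) for d in robot.spot_in(c,n)])
E
```

```text
(80, 310)
t_right [0.4301 0.0652 0.015 ] [0.5182 0.0615 0.015 ] 0.0882512007586167 [0.4742 0.0633 0.015 ] -2.43524033844371
t_mid [ 0.4272 -0.0373  0.015 ] [ 0.5166 -0.0333  0.015 ] 0.08956907377565144 [ 0.4719 -0.0353  0.015 ] 2.5519794108738876
t_jar [ 0.4447 -0.3674  0.015 ] [ 0.5329 -0.3904  0.015 ] 0.09116166522698771 [ 0.4888 -0.3789  0.015 ] -14.594627862078376
burr_c []
tube0_c [([159.7, 20.8], 0.81)]
tube0_cork [([159.9, 22.6], 0.89)]
```

View pics/w1b.png

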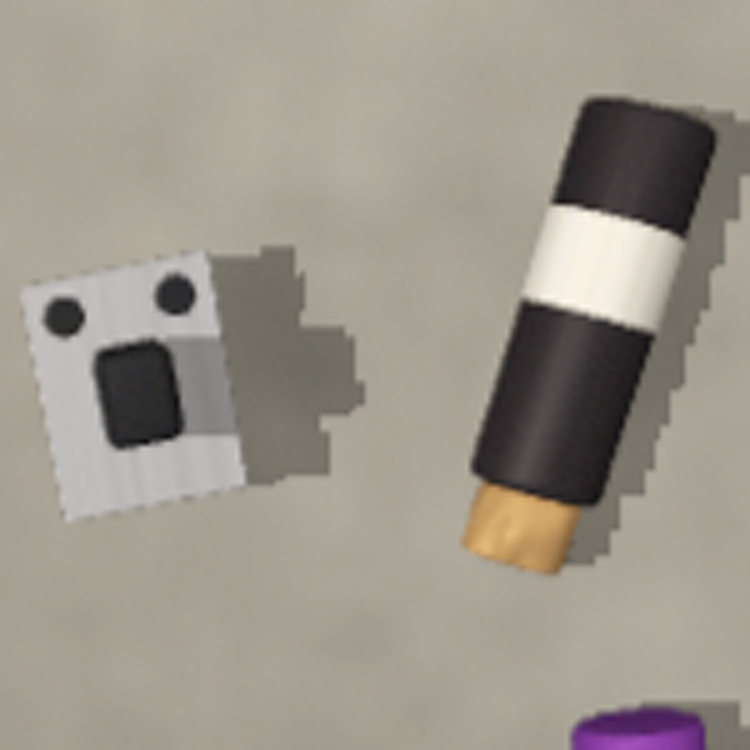

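```bash
python3 - <<'E'
from h import *
import pickle
np.set_printoptions(suppress=True,precision=4)
c=pickle.load(open("w1.pkl","rb"))
def m(p): return (80+p[1]/5,310+p[0]/5)
P=[onz(c,m(p),.03) for p in[(22,287),(207,250),(245,487),(68,520)]]
print(np.array(P),np.mean(P,0))
for i,j in((0,1),(3,2),(2,1),(3,0)): d=P[j]-P[i];print(np.linalg.norm(d),np.degrees(np.arctan2(d[1],d[0])))
print("tab",onz(c,m((138,393)),.062))
E
```

```text
[[ 0.5006 -0.2548  0.03  ]
 [ 0.5084 -0.2938  0.03  ]
 [ 0.4588 -0.303   0.03  ]
 [ 0.4515 -0.2647  0.03  ]] [ 0.4798 -0.2791  0.03  ]
0.03972601935952073 -78.7253108261315
0.038943998693535285 -79.17483661334198
0.05039766976230194 10.492127112972046
0.05008751892482348 11.383240831606381
tab [ 0.4804 -0.2788  0.062 ]
```

```bash
python3 -m crank '[[[0,0,0,-0.012,0,-0.06,100],[0,0,0,-0.012,0,-0.06,100],[0,0,0,-0.012,0,-0.06,100],[0,0,0,-0.012,0,-0.06,100],[0,0,0,-0.012,0,-0.06,100]]]'
python3 -m crank '[[[0,0,0,-0.016,0,-0.06,100],[0,0,0,-0.016,0,-0.06,100],[0,0,0,-0.016,0,-0.06,100],[0,0,0,0,0,0,50],[0,0,0,0,0,0,50]]]'
python3 - <<'E'
from h import *
st(); c=cam("wrist","w2"); import pickle; pickle.dump(c,open("w2.pkl","wb"))
E
```

```text
time: 3.98
position: [0.4983, 0.0303, 0.3008]
tool_rot: [-0.001, -0.707, 0.707, 0.001]
ft_force: [1.0, -1.1, 0.4]
grip_width: 0.0873
time: 4.6
position: [0.5458, 0.2088, 0.3002]
tool_rot: [0.0, -0.707, 0.707, 0.001]
ft_force: [0.2, -0.4, 0.6]
grip_width: 0.074
t 4.6 p [0.5458 0.2088 0.3002] x [-1.     0.001  0.001] y [-0.001 -0.001 -1.   ] z [-0.001 -1.     0.001] w 0.074 f [ 0.2 -0.4  0.6] q [ 0.17  0.37  1.41 -0.    1.36  1.75]
```

View pics/w2.png

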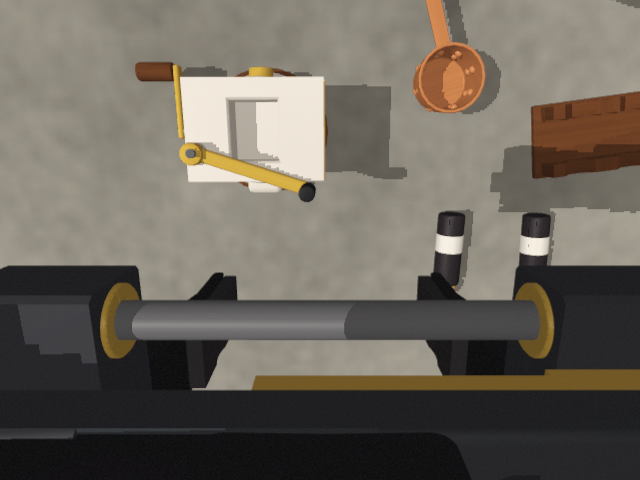

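```bash
python3 - <<'E'
from h import *
import pickle
c=pickle.load(open("w2.pkl","rb"));print(crop(c,(135,255),75,"w2b",5))
E
```

```text
(60, 180)
```

View pics/w2b.png

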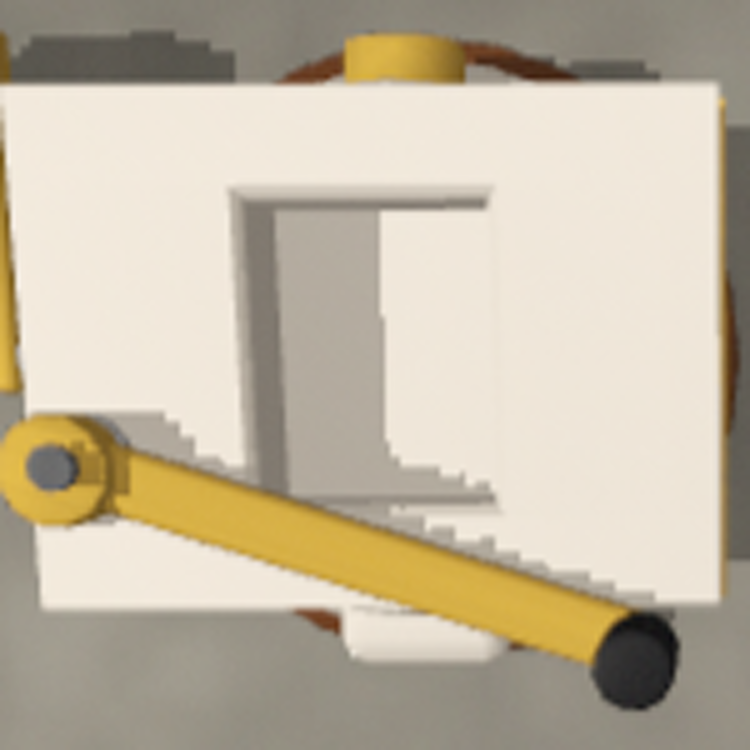

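```bash
python3 - <<'E'
from h import *
import pickle
np.set_printoptions(suppress=True,precision=4)
c=pickle.load(open("w2.pkl","rb"))
m=lambda p:(60+p[1]/5,180+p[0]/5)
P=np.array([onz(c,m(p),.1) for p in[(5,85),(718,85),(722,602),(40,608)]]);print(P,P.mean(0))
for i,j in((0,1),(3,2),(2,1),(3,0)): d=P[j]-P[i];print(np.linalg.norm(d),np.degrees(np.arctan2(d[1],d[0])))
print("pocket corners",[onz(c,m(p),.1) for p in[(230,188),(493,185)]])
k=onz(c,m((635,668)),.142);print("knob",k);
for z in(.112,.12,.125):print("piv",onz(c,m((52,468)),z))
E
```

```text
[[0.6586 0.3343 0.1   ]
 [0.6585 0.2112 0.1   ]
 [0.5696 0.2107 0.1   ]
 [0.5686 0.3355 0.1   ]] [0.6138 0.2729 0.1   ]
0.12305239887893828 -90.03764473120724
0.12482615173779364 -89.54613640410393
0.0888939047085382 0.32708704176334125
0.08997095076004523 -0.803950297963044
pocket corners [array([0.6417, 0.2964, 0.1   ]), array([0.6421, 0.2505, 0.1   ])]
knob [0.5633 0.2248 0.142 ]
piv [0.5943 0.3275 0.112 ]
piv [0.5946 0.325  0.12  ]
piv [0.5949 0.3234 0.125 ]
```

```bash
python3 -m crank '[[[0,0,0,-0.0175,0,-0.016,40],[0,0,0,0,0.06,0,40],[0,0,0,0,0.06,0,40],[0,0,0,0,0.04,0,40],[0,0,0,0,0.013,0,40]]]' 15
python3 - <<'E'
from h import *
st(); c=cam("side"); crop(c,(390,230),75,"s3",5)
E
```

```text
time: 5.28
position: [0.5615, 0.2237, 0.1253]
tool_rot: [0.001, -0.707, 0.708, 0.003]
ft_force: [-0.2, -0.7, 0.8]
grip_width: 0.035
t 5.28 p [0.5615 0.2237 0.1253] x [-1.     0.003  0.006] y [-0.006 -0.001 -1.   ] z [-0.003 -1.     0.001] w 0.035 f [-0.2 -0.7  0.8] q [ 0.19  0.59  1.55 -0.    1.    1.77]
```

View pics/s3.png

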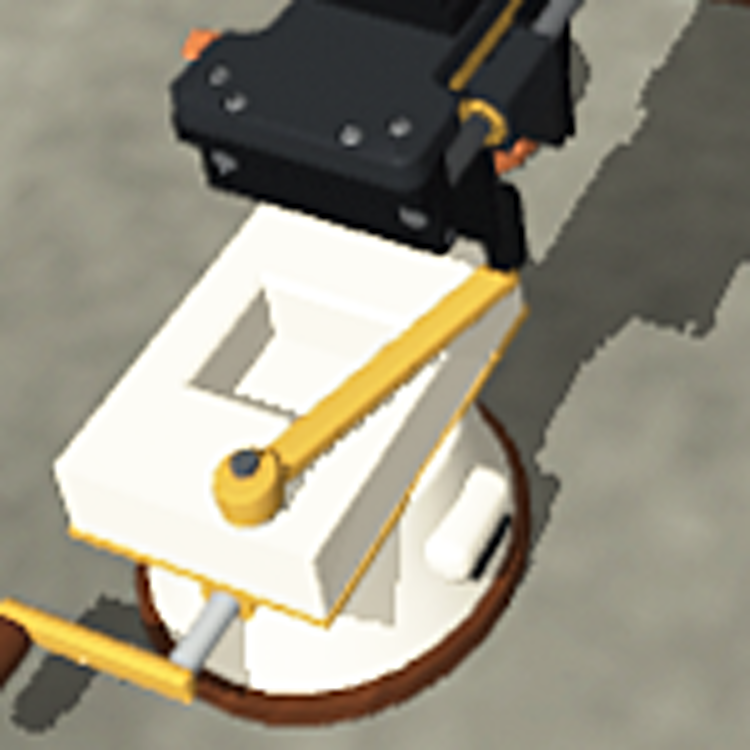

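```bash
python3 -m crank '[[[0,0,0,0,0,0,0],[0,0,0,0,0,0,0],[0,0,0,0,0,0,0],[0,0,0,0,0,0,0],[0,0,0,0.0188,0,-0.008,0]]]' 15
python3 -m crank '[[[0,0,0,0.0173,0,-0.0118,0],[0,0,0,0.0146,0,-0.015,0],[0,0,0,0.0114,0,-0.0177,0],[0,0,0,0.0076,0,-0.0195,0],[0,0,0,0,0,0,0]]]' 15
python3 -c "
from h import *
st();c=cam('side'); crop(c,(390,230),75,'s4',5)"
```

```text
time: 5.95
position: [0.5453, 0.2343, 0.128]
tool_rot: [0.001, 0.707, -0.707, 0.0]
ft_force: [0.4, -0.2, 0.4]
grip_width: 0.0014
time: 6.58
position: [0.493, 0.3002, 0.1277]
tool_rot: [-0.001, 0.707, -0.707, 0.002]
ft_force: [-0.3, 0.2, -0.3]
grip_width: 0.0005
t 6.58 p [0.493  0.3002 0.1277] x [-1.    -0.004 -0.001] y [ 0.001  0.    -1.   ] z [ 0.004 -1.    -0.   ] w 0.0005 f [-0.3  0.2 -0.3] q [0.35 0.56 1.62 0.   0.96 1.92]
```

View pics/s4.png

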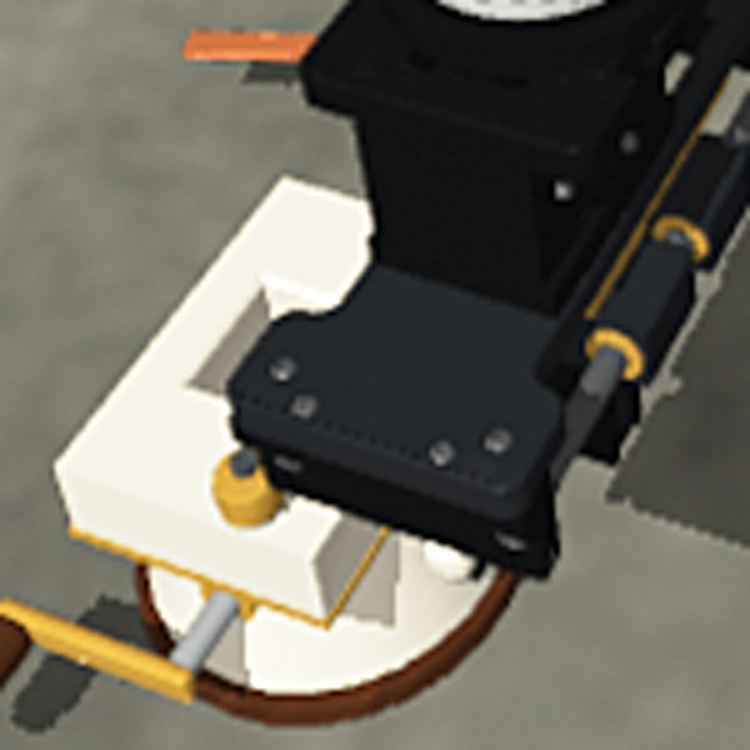

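```bash
python3 -m crank '[[[0,0,0,0,-0.06,0,0],[0,0,0,0.0,-0.06,0,40],[0,0,0,-0.03,-0.05,0.05,40],[0,0,0,-0.02,0,0.04,40],[0,0,0,0,0,0,40]]]' 15
python3 -c "
from h import *
st();c=cam('wrist','w5');import pickle; pickle.dump(c,open('w5.pkl','wb'));"
```

```text
time: 7.25
position: [0.5401, 0.2144, 0.289]
tool_rot: [-0.002, -0.707, 0.707, 0.001]
ft_force: [-0.1, 1.4, 0.8]
grip_width: 0.0307
t 7.25 p [0.5401 0.2144 0.289 ] x [-1.     0.005 -0.002] y [ 0.002 -0.001 -1.   ] z [-0.005 -1.     0.001] w 0.0307 f [-0.1  1.4  0.8] q [ 0.19  0.38  1.43 -0.    1.33  1.76]
```

View pics/w5.png

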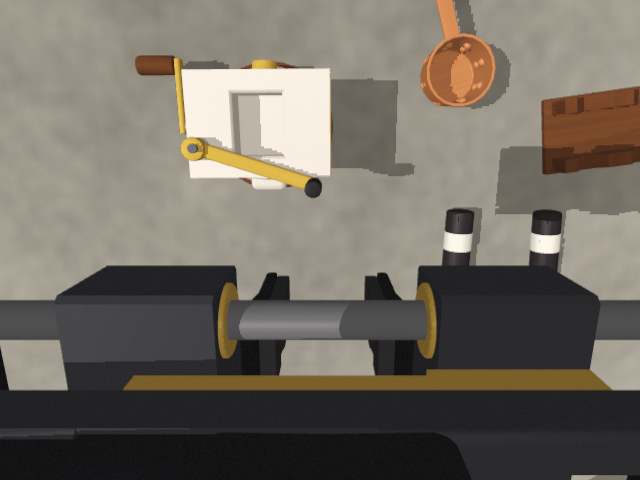

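```bash
python3 - <<'E'
from h import *
import pickle
np.set_printoptions(suppress=True,precision=4)
c=pickle.load(open("w5.pkl","rb"))
print(crop(c,(180,300),40,"w5b",8))
print(proj(c,(.5633,.2248,.142)),proj(c,(.5633,.2248,.112)))
o=robot.get_obs();R=Ro.from_quat(o["tool_rot"]).as_matrix()
for z in(-.0154,.0154):
  for y in (.008,-.011): print(z,y,proj(c,o["position"]+R@np.array([0,y,z])),proj(c,o["position"]+R@np.array([-.0095,y,z])))
crop(c,(310,330),75,"w5c",5)
E
```

```text
(140, 260)
(np.float64(189.1100494209891), np.float64(313.43859039626886)) (np.float64(184.79952221244625), np.float64(314.49015351290853))
-0.0154 0.008 (np.float64(274.95888287123563), np.float64(292.0548463948774)) (np.float64(256.13347199371066), np.float64(291.6335802915864))
-0.0154 -0.011 (np.float64(288.88696401014), np.float64(288.61705874742114)) (np.float64(268.32758606379673), np.float64(288.11019266904833))
0.0154 0.008 (np.float64(274.85808256709896), np.float64(355.5611944249985)) (np.float64(256.03210902130064), np.float64(355.85962295448223))
0.0154 -0.011 (np.float64(288.7756081641307), np.float64(358.47984009839985)) (np.float64(268.215537587556), np.float64(358.8449381671773))
```

View pics/w5b.png

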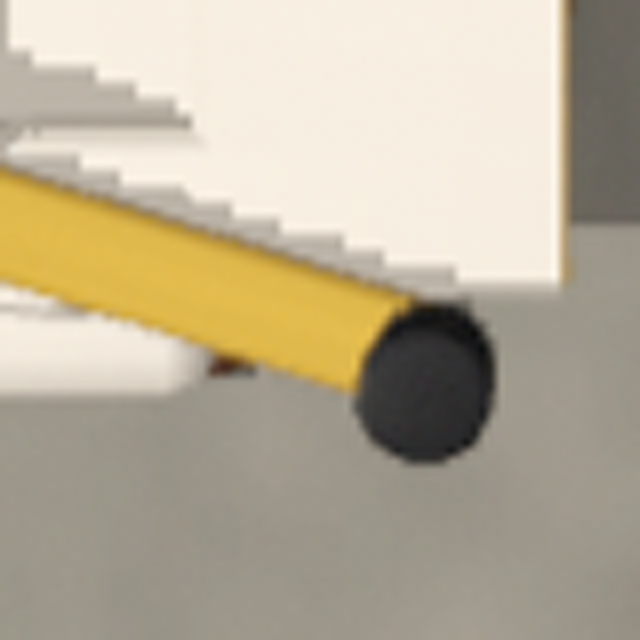

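View pics/w5c.png

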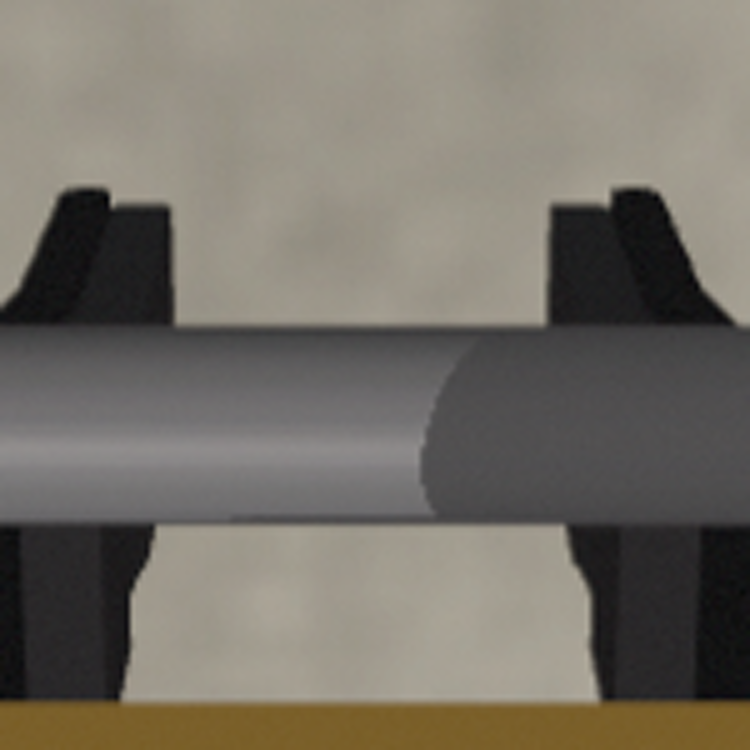

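```bash
python3 - <<'E'
from h import *
np.set_printoptions(suppress=True,precision=4)
o,R=st()
for n in("scene","side","wrist"):
    c=cam(n); p=proj(c,o["position"]+R@np.array([0,.008,0])); print(n,p, proj(c,o["position"]+R@np.array([0,.008,.0175])),proj(c,o["position"]+R@np.array([0,.008,-.0175])))
    im=c["img"].copy()
    for x in(-.0095,.0095):
        for z in (-.0175,.0175):
            q=proj(c,o["position"]+R@np.array([x,.008,z])); print(x,z,np.round(q,1))
    print(crop(c,p,50 if n!="wrist" else 75,"tip_"+n,6 if n!="wrist" else 5))
E
```

```text
t 7.3 p [0.5388 0.2159 0.2883] x [-1.     0.003  0.   ] y [-0.  0. -1.] z [-0.003 -1.    -0.   ] w 0.032 f [ 0.9 -0.1  0.4] q [0.19 0.38 1.44 0.   1.33 1.76]
scene (np.float64(134.58771744024298), np.float64(432.3245664717278)) (np.float64(136.42925096853097), np.float64(427.06956538144607)) (np.float64(132.76561577530194), np.float64(437.5241167860636))
-0.0095 -0.0175 [134.5 440. ]
-0.0095 0.0175 [138.2 429.5]
0.0095 -0.0175 [131.1 435. ]
0.0095 0.0175 [134.7 424.6]
(84, 382)
side (np.float64(284.1128420031107), np.float64(263.9707740089641)) (np.float64(277.0591347791869), np.float64(269.63787845670214)) (np.float64(291.48394976907986), np.float64(258.0486629432253))
-0.0095 -0.0175 [290. 252.]
-0.0095 0.0175 [275.7 263.8]
0.0095 -0.0175 [293.  264.2]
0.0095 0.0175 [278.5 275.6]
(234, 213)
wrist (np.float64(270.51792224216854), np.float64(330.22575440517767)) (np.float64(270.62539190606884), np.float64(366.64411502865084)) (np.float64(270.4104446888312), np.float64(293.80472027974827))
-0.0095 -0.0175 [251.4 293.5]
-0.0095 0.0175 [251.6 367.2]
0.0095 -0.0175 [289.  294.1]
0.0095 0.0175 [289.2 366.1]
(195, 255)
```

View pics/tip_scene.png

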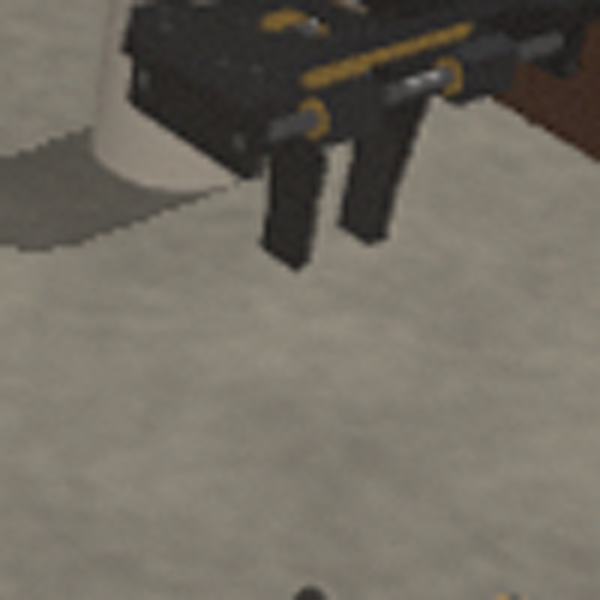

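View pics/tip_side.png

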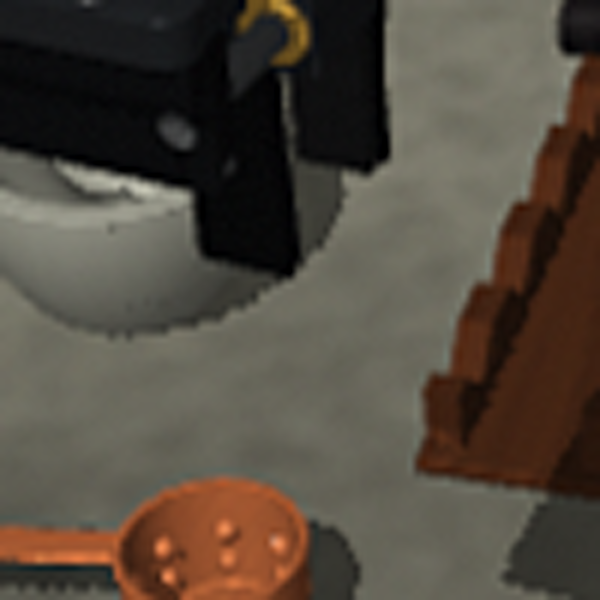

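View pics/tip_wrist.png

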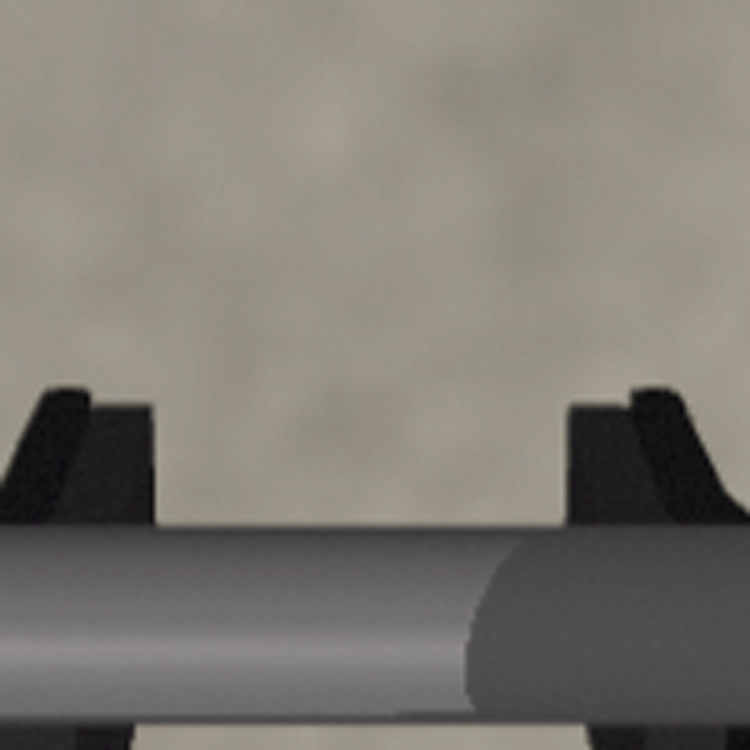

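```bash
python3 - <<'E'
from h import *
np.set_printoptions(suppress=True,precision=4)
a=cam("scene");b=cam("side");o,R=st()
A,e1=tri(a,(84+256/6,382+285/6),b,(234+163/6,213+345/6))
B,e2=tri(a,(84+238/6,382+363/6),b,(234+262/6,213+248/6))
print(A,e1,B,e2,(A+B)/2-o["position"]); print(R.T@((A+B)/2-o["position"]))
w=cam("wrist")
for rc in[(195+405/5,255+153/5),(195+405/5,255+567/5)]: print(ray(w,rc))
print(robot.tip_extent)
E
```

```text
t 7.55 p [0.5372 0.2184 0.2878] x [-1.    -0.002  0.001] y [-0.001 -0.    -1.   ] z [ 0.002 -1.     0.   ] w 0.0345 f [ 0.5 -0.4 -0.5] q [0.19 0.38 1.44 0.   1.33 1.76]
[0.5371 0.199  0.3082] 0.004610378218410576 [0.5411 0.239  0.3068] 0.004455336795565118 [0.0019 0.0006 0.0197]
[-0.0019 -0.0197 -0.0006]
(array([0.602 , 0.2185, 0.4716]), array([-0.3263,  0.097 , -0.9403]))
(array([0.602 , 0.2185, 0.4716]), array([-0.3259, -0.0993, -0.9402]))
0.008
```

```bash
python3 -m crank '[[[0,0,0,-0.0263,0,-0.0065,40],[0,0,0,0,0.06,0,40],[0,0,0,0,0.06,0,40],[0,0,0,0,0.03,0,40],[0,0,0,0,0,0,40]]]' 15
python3 - <<'E'
from h import *
st(); c=cam("scene"); crop(c,(185,440),50,"s6",7);c=cam("side"); crop(c,(370,250),50,"s6b",7)
E
```

```text
time: 8.22
position: [0.5617, 0.2243, 0.1355]
tool_rot: [0.003, -0.707, 0.708, 0.002]
ft_force: [0.1, -0.8, 0.1]
grip_width: 0.0345
t 8.22 p [0.5617 0.2243 0.1355] x [-1.    -0.002  0.007] y [-0.007 -0.001 -1.   ] z [ 0.002 -1.     0.001] w 0.0345 f [ 0.1 -0.8  0.1] q [0.2  0.58 1.54 0.   1.03 1.76]
```

View pics/s6.png

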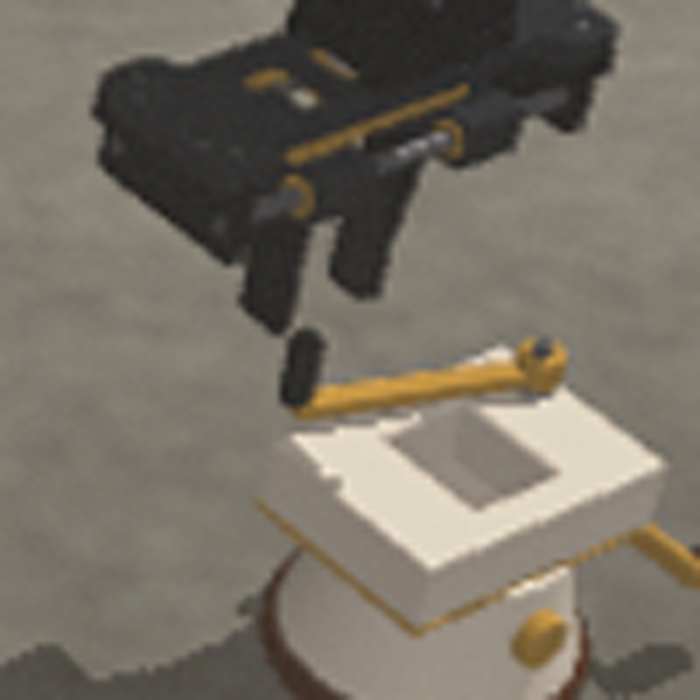

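View pics/s6b.png

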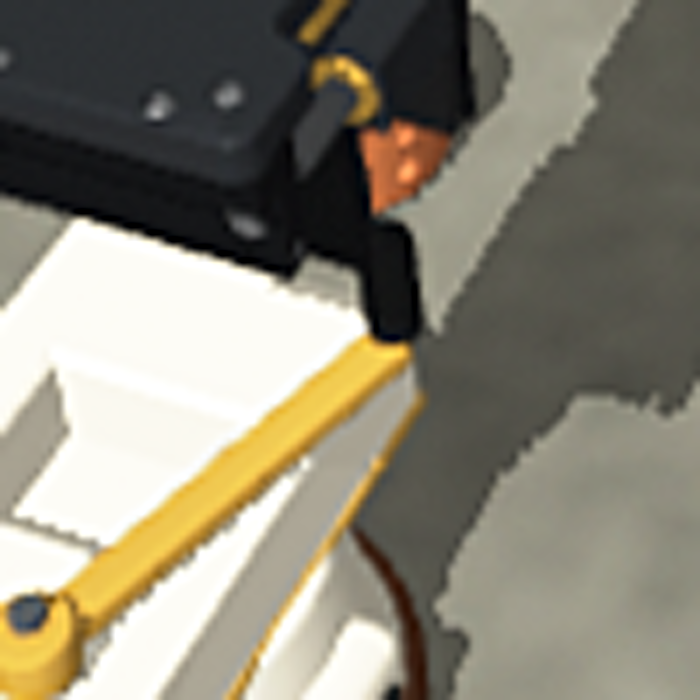

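```bash
python3 -m crank '[[[0,0,0,0,0.02,0,40],[0,0,0,0,0.018,0,40],[0,0,0,0,0,0,0],[0,0,0,0,0,0,0],[0,0,0,0,0,0,0]]]' 15
python3 -c "
from h import *
st();c=cam('scene'); crop(c,(185,440),50,'s7',7)"
```

```text
time: 8.95
position: [0.5653, 0.2254, 0.1013]
tool_rot: [0.001, 0.708, -0.706, 0.001]
ft_force: [0.2, 0.2, 0.5]
grip_width: 0.0134
t 8.95 p [0.5653 0.2254 0.1013] x [-1.     0.    -0.003] y [ 0.003  0.003 -1.   ] z [-0.    -1.    -0.003] w 0.0134 f [0.2 0.2 0.5] q [0.19 0.63 1.57 0.   0.94 1.76]
```

View pics/s7.png

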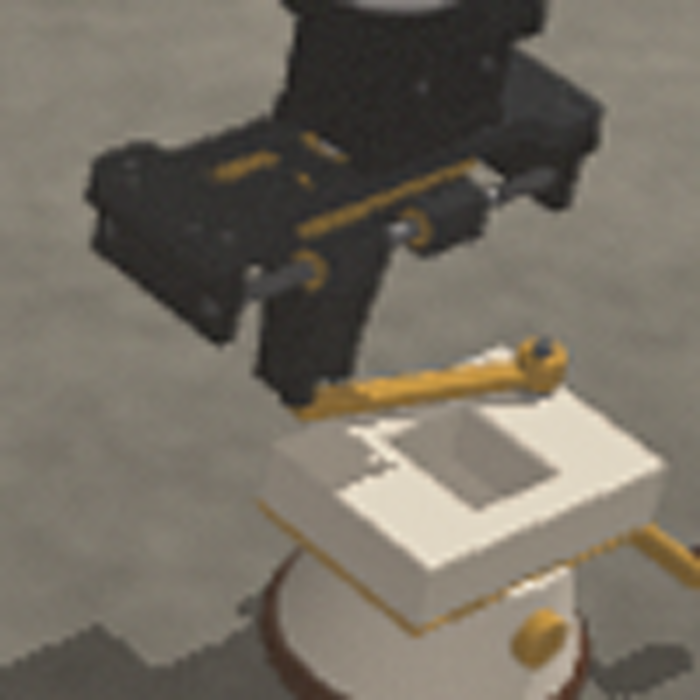

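Gripped on the knob (width 13.4 mm). The fingertips are really about 20 mm behind the TCP, not 8 mm ahead. Swing open.

```bash
python3 -m crank '[[[0,0,0,0.0188,0,-0.008,0],[0,0,0,0.0173,0,-0.0118,0],[0,0,0,0.0146,0,-0.015,0],[0,0,0,0.0114,0,-0.0177,0],[0,0,0,0.0076,0,-0.0195,0]]]' 15
python3 -m crank '[[[0,0,0,0,0,0,0],[0,0,0,0,0,0,0],[0,0,0,0,0,0,40],[0,0,0,0,0,0,40],[0,0,0,0,0,0,40]]]' 15
python3 -m crank '[[[0,0,0,0,-0.06,0,40],[0,0,0,0,-0.06,0,40],[0,0,0,-0.02,-0.06,0.055,40],[0,0,0,-0.02,-0.02,0.055,60],[0,0,0,0.005,0,0.06,60]]]' 15
python3 -c "
from h import *
st();c=cam('wrist','w8')"
```

```text
time: 9.62
position: [0.4907, 0.2957, 0.1006]
tool_rot: [0.002, -0.706, 0.708, 0.002]
ft_force: [-1.7, -4.0, 5.6]
grip_width: 0.0135
time: 10.25
position: [0.4947, 0.2962, 0.1001]
tool_rot: [-0.0, 0.707, -0.707, 0.0]
ft_force: [0.8, -0.0, -0.2]
grip_width: 0.0321
time: 10.88
position: [0.5279, 0.1386, 0.2875]
tool_rot: [0.002, 0.707, -0.707, 0.003]
ft_force: [0.4, -0.6, -0.6]
grip_width: 0.047
t 10.88 p [0.5279 0.1386 0.2875] x [-1.    -0.001 -0.008] y [ 0.008  0.    -1.   ] z [ 0.001 -1.    -0.   ] w 0.047 f [ 0.4 -0.6 -0.6] q [ 0.05  0.32  1.53 -0.    1.29  1.62]
```

View pics/w8.png

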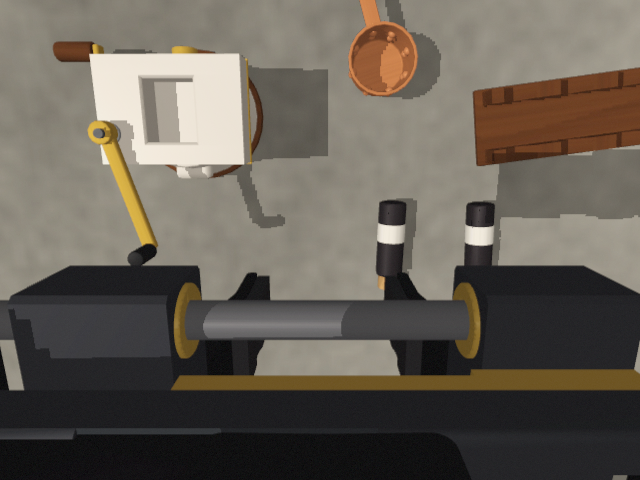

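```bash
python3 -m crank '[[[0,0,0,0.007,0,0.06,60],[0,0,0,0.007,0,0.06,60],[0,0,0,0.007,0,0.06,60],[0,0,0,0.007,0,0.06,60],[0,0,0,0.007,0,0.06,60]]]' 15
python3 -m crank '[[[0,0,0,0.007,0,0.06,60],[0,0,0,0.005,0,0.058,60],[0,0,0,0,0,0,60],[0,0,0,0,0,0,60],[0,0,0,0,0,0,60]]]' 15
python3 -c "
from h import *
st();c=cam('wrist','w9');crop(c,(170,330),75,'w9b',5)"
```

```text
time: 11.55
position: [0.4893, -0.1617, 0.285]
tool_rot: [0.0, 0.707, -0.707, 0.0]
ft_force: [1.2, 0.2, 0.4]
grip_width: 0.0522
time: 12.18
position: [0.4778, -0.2762, 0.285]
tool_rot: [-0.001, 0.707, -0.707, 0.001]
ft_force: [-0.7, 0.0, 0.8]
grip_width: 0.0525
t 12.18 p [ 0.4778 -0.2762  0.285 ] x [-1.    -0.002  0.   ] y [-0.     0.001 -1.   ] z [ 0.002 -1.    -0.001] w 0.0525 f [-0.7  0.   0.8] q [-0.73  0.34  1.51  0.    1.3   0.84]
```

View pics/w9.png

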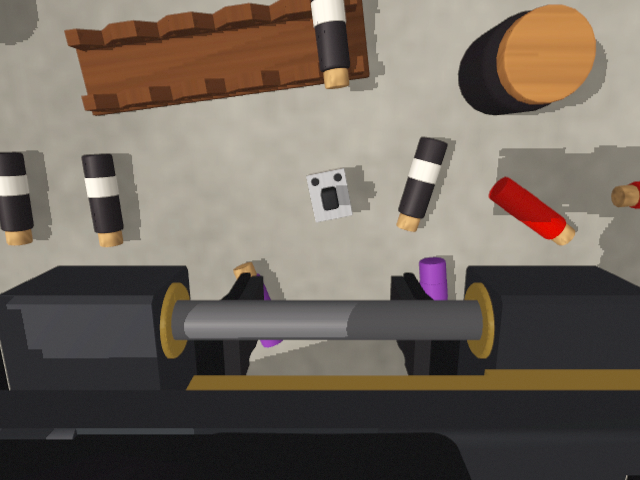

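```bash
python3 - <<'E'
from h import *
import pickle
np.set_printoptions(suppress=True,precision=4)
c=cam("wrist"); pickle.dump(c,open("w9.pkl","wb")); st()
print("tab",onz(c,(198,330),.062))
im=c["img"][0:125,55:385,::-1]; cv2.imwrite("pics/w9r.png",cv2.resize(im,None,fx=2.4,fy=2.4,interpolation=cv2.INTER_CUBIC))
E
```

```text
t 12.28 p [ 0.478  -0.2764  0.2852] x [-1.    -0.003  0.   ] y [-0.  0. -1.] z [ 0.003 -1.    -0.   ] w 0.0521 f [ 0.6 -0.2  1.2] q [-0.73  0.34  1.51  0.    1.3   0.84]
tab [ 0.4823 -0.2792  0.062 ]
```

View pics/w9r.png

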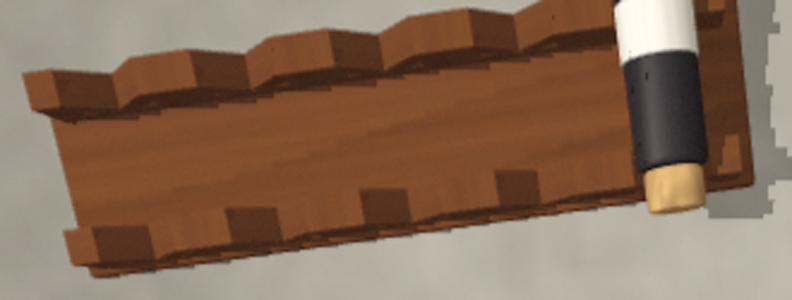

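View pics/w9b.png

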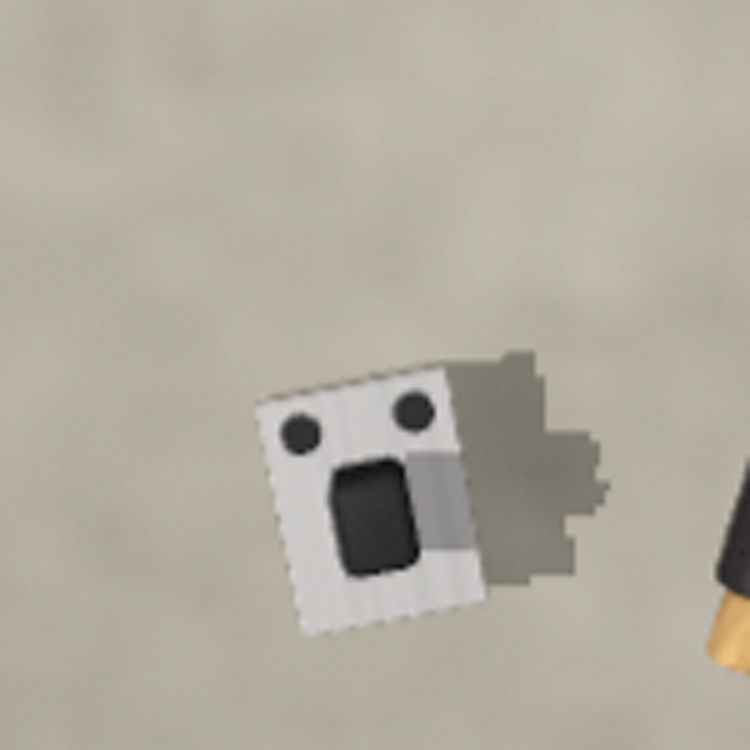

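```bash
python3 -m crank '[[[0,0,0,-0.003,0,0.003,45],[0,-5.5,0,0,0.06,0,45],[0,-5.5,0,0,0.06,0,45],[0,0,0,0,0.06,0,45],[0,0,0,0,0.04,0,45]]]' 25
python3 -m crank '[[[0,0,0,0,0.03,0,45],[0,0,0,0,0.017,0,45],[0,0,0,0,0,0,45],[0,0,0,0,0,0,45],[0,0,0,0,0,0,45]]]' 25
python3 - <<'E'
from h import *
st(); c=cam("scene"); crop(c,(255,258),50,"s10",7);c=cam("side"); crop(c,(250,380),50,"s10b",7)
E
```

```text
time: 12.9
position: [0.4803, -0.2799, 0.0626]
tool_rot: [-0.069, 0.704, -0.703, 0.068]
ft_force: [0.4, -0.3, -0.5]
grip_width: 0.0393
time: 13.52
position: [0.4816, -0.2816, 0.0195]
tool_rot: [0.067, -0.703, 0.705, -0.069]
ft_force: [-0.6, 0.6, -0.6]
grip_width: 0.0392
t 13.53 p [ 0.4816 -0.2816  0.0195] x [-0.982 -0.191 -0.002] y [ 0.002 -0.002 -1.   ] z [ 0.191 -0.982  0.002] w 0.0392 f [-0.6  0.6 -0.6] q [-0.73  0.71  1.74  0.    0.69  0.65]
```

View pics/s10.png

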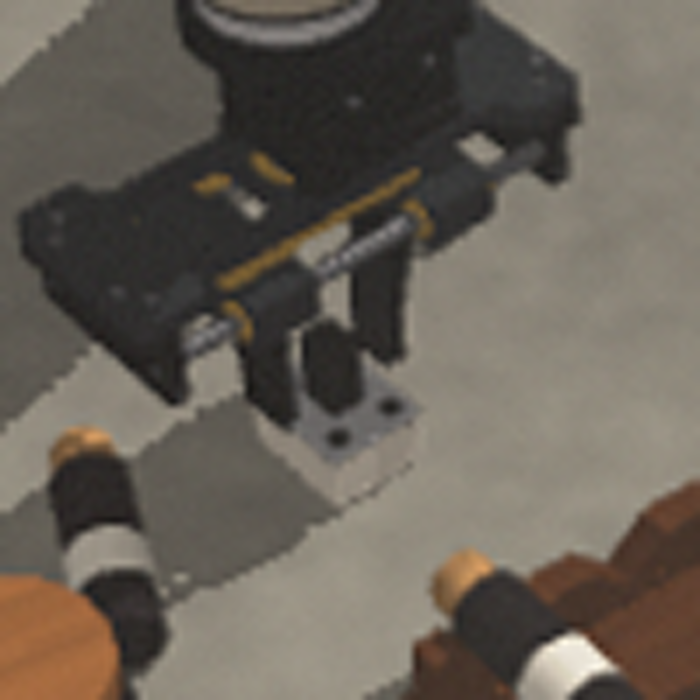

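View pics/s10b.png

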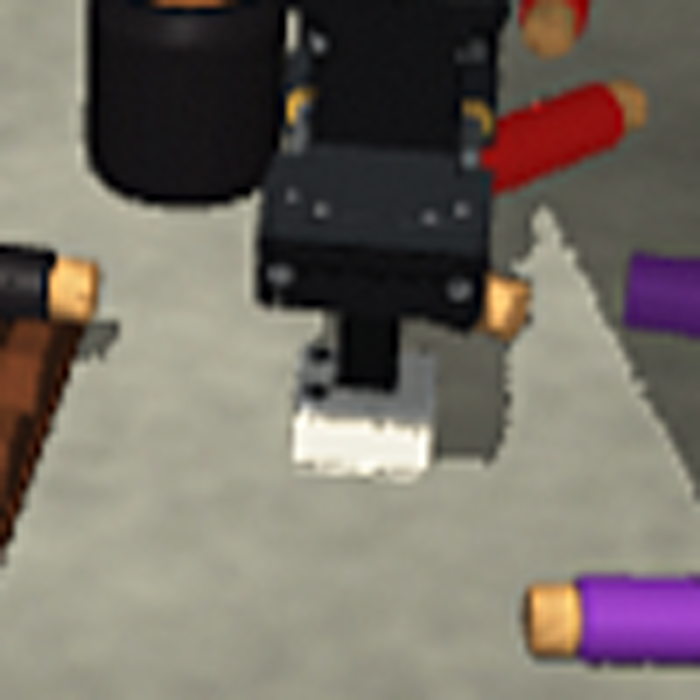

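```bash
python3 -m crank '[[[0,0,0,0,0,0,0],[0,0,0,0,0,0,0],[0,0,0,0,0,0,0],[0,0,0,0,0,0,0],[0,0,0,0,-0.02,0,0]]]' 35
python3 -m crank '[[[0,5.5,0,0,-0.04,0,0],[0,5.5,0,0,-0.06,0,0],[0,0,0,0,-0.06,0,0],[0,0,0,0,0,0,0],[0,0,0,0,0,0,0]]]' 35
python3 - <<'E'
from h import *
st(); c=cam("scene"); crop(c,(225,258),50,"s11",7)
E
```

```text
time: 14.25
position: [0.4794, -0.2798, 0.0367]
tool_rot: [-0.069, 0.705, -0.703, 0.067]
ft_force: [0.2, -0.4, -1.7]
grip_width: 0.0161
time: 14.88
position: [0.4798, -0.2802, 0.1973]
tool_rot: [-0.001, 0.708, -0.707, -0.0]
ft_force: [0.6, -0.2, -2.8]
grip_width: 0.0159
t 14.88 p [ 0.4798 -0.2802  0.1973] x [-1.    -0.001  0.002] y [-0.002  0.001 -1.   ] z [ 0.001 -1.    -0.001] w 0.0159 f [ 0.6 -0.2 -2.8] q [-0.73  0.44  1.61 -0.    1.09  0.84]
```

View pics/s11.png

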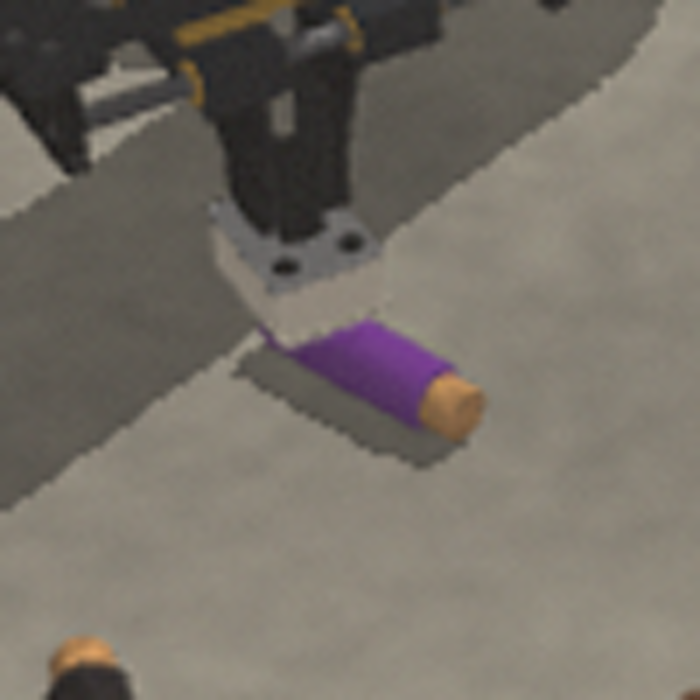

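```bash
python3 -m crank '[[[0,0,0,-0.0133,0,-0.0553,0],[0,0,0,-0.0133,0,-0.0553,0],[0,0,0,-0.0133,0,-0.0553,0],[0,0,0,-0.0133,0,-0.0553,0],[0,0,0,-0.0133,0,-0.0553,0]]]' 35
python3 -m crank '[[[0,0,0,-0.0133,0,-0.0553,0],[0,0,0,-0.0133,0,-0.0553,0],[0,0,0,-0.0133,0,-0.0553,0],[0,0,0,-0.0133,0,-0.0553,0],[0,0,0,-0.0133,0,-0.0553,0]]]' 35
python3 -m crank '[[[0,0,0,0,0,0,0],[0,0,0,0,0,0,0],[0,0,0,0,0,0,0],[0,0,0,0,0,0,0],[0,0,0,0,0,0,0]]]' 35
python3 - <<'E'
from h import *
st(); c=cam("scene"); crop(c,(185,450),50,"s12",7);c=cam("side"); crop(c,(370,220),60,"s12b",6)
cam("wrist","w12")
E
```

```text
time: 15.55
position: [0.5457, -0.0024, 0.1955]
tool_rot: [-0.002, 0.707, -0.707, -0.002]
ft_force: [-0.1, 0.2, -1.6]
grip_width: 0.0159
time: 16.18
position: [0.612, 0.2735, 0.1946]
tool_rot: [0.002, -0.706, 0.708, 0.002]
ft_force: [1.1, -0.0, -1.5]
grip_width: 0.016
time: 16.8
position: [0.6136, 0.2712, 0.1983]
tool_rot: [0.0, 0.707, -0.707, -0.0]
ft_force: [0.6, 0.7, -1.0]
grip_width: 0.0158
t 16.8 p [0.6136 0.2712 0.1983] x [-1.     0.001 -0.   ] y [ 0.  0. -1.] z [-0.001 -1.    -0.   ] w 0.0158 f [ 0.6  0.7 -1. ] q [0.25 0.59 1.31 0.   1.24 1.82]
```

View pics/s12.png

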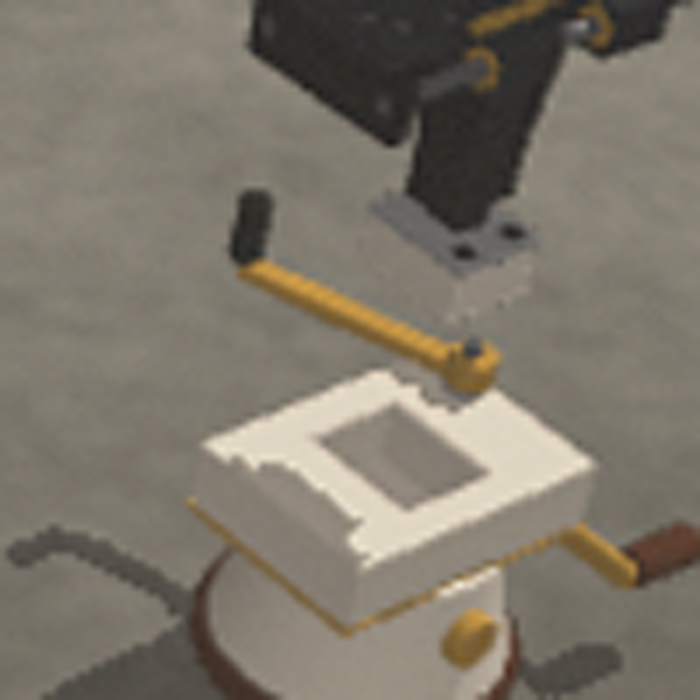

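View pics/s12b.png

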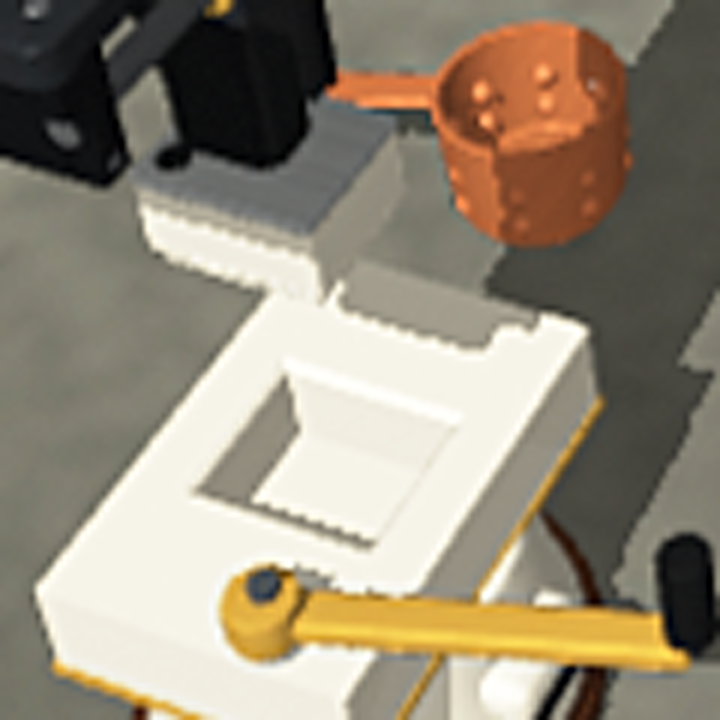

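View pics/w12.png

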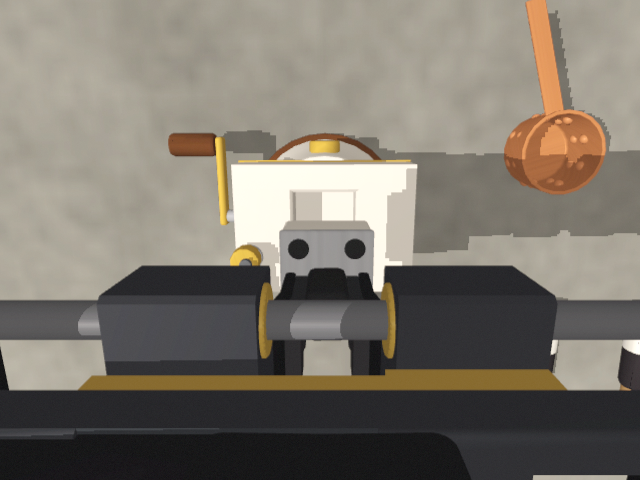

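```bash
python3 - <<'E'
from h import *
np.set_printoptions(suppress=True,precision=4)
c=cam("wrist"); st()
crop(c,(215,325),60,"w12b",6)
E
```

```text
t 17.0 p [0.6135 0.2719 0.1983] x [-1. -0. -0.] y [ 0.  0. -1.] z [ 0. -1. -0.] w 0.0156 f [ 0.3 -0.4 -1.5] q [0.25 0.59 1.31 0.   1.24 1.82]
```

View pics/w12b.png

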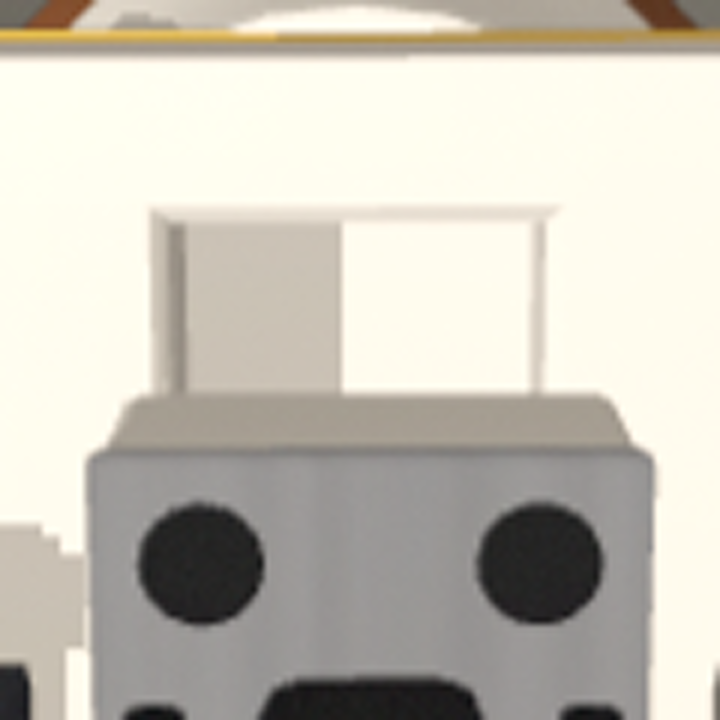

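```bash
python3 - <<'E'
from h import *
np.set_printoptions(suppress=True,precision=4)
c=cam("wrist"); o,R=st()
m=lambda p:(155+p[1]/6,265+p[0]/6)
for n,p,z in[("pocket lip L",(150,208),.1),("lip R",(558,208),.1),("inner L",(163,220),.098),("inner R",(545,220),.098),("far edge",(350,50),.1),
 ("burr bot L",(125,397),.1788),("R",(608,397),.1788),("top L",(90,452),.2088),("R",(655,452),.2088)]:
    print(n,onz(c,m(p),z))
E
```

```text
t 17.05 p [0.6135 0.272  0.1983] x [-1. -0. -0.] y [ 0.  0. -1.] z [ 0. -1. -0.] w 0.0159 f [ 0.1 -0.4 -2. ] q [0.25 0.59 1.31 0.   1.24 1.82]
pocket lip L [0.6421 0.2968 0.1   ]
lip R [0.6421 0.2509 0.1   ]
inner L [0.6405 0.2955 0.098 ]
inner R [0.6405 0.2522 0.098 ]
far edge [0.6597 0.2742 0.1   ]
burr bot L [0.6365 0.2923 0.1788]
R [0.6365 0.2523 0.1788]
top L [0.6386 0.2918 0.2088]
R [0.6386 0.2518 0.2088]
```

```bash
python3 -m crank '[[[0,0,0,-0.0017,0,-0.0018,0],[0,0,0,0,0.05,0,0],[0,0,0,0,0.023,0,0],[0,0,0,0,0,0,0],[0,0,0,0,0,0,0]]]' 35
python3 - <<'E'
from h import *
st(); c=cam("scene"); crop(c,(185,450),50,"s13",7);c=cam("side"); crop(c,(390,210),50,"s13b",7)
c=cam("wrist");crop(c,(215,325),60,"w13b",6)
E
```

```text
time: 17.68
position: [0.6163, 0.2744, 0.1262]
tool_rot: [0.001, 0.707, -0.707, 0.001]
ft_force: [-0.4, 0.3, -1.1]
grip_width: 0.0159
t 17.68 p [0.6163 0.2744 0.1262] x [-1.    -0.001 -0.002] y [ 0.002  0.001 -1.   ] z [ 0.001 -1.    -0.001] w 0.0159 f [-0.4  0.3 -1.1] q [0.25 0.68 1.37 0.   1.1  1.82]
```

View pics/s13.png

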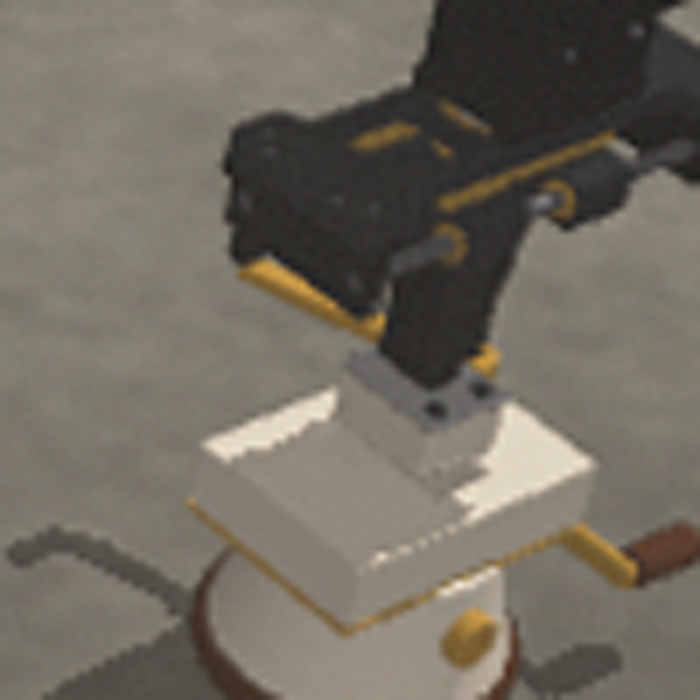

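View pics/s13b.png

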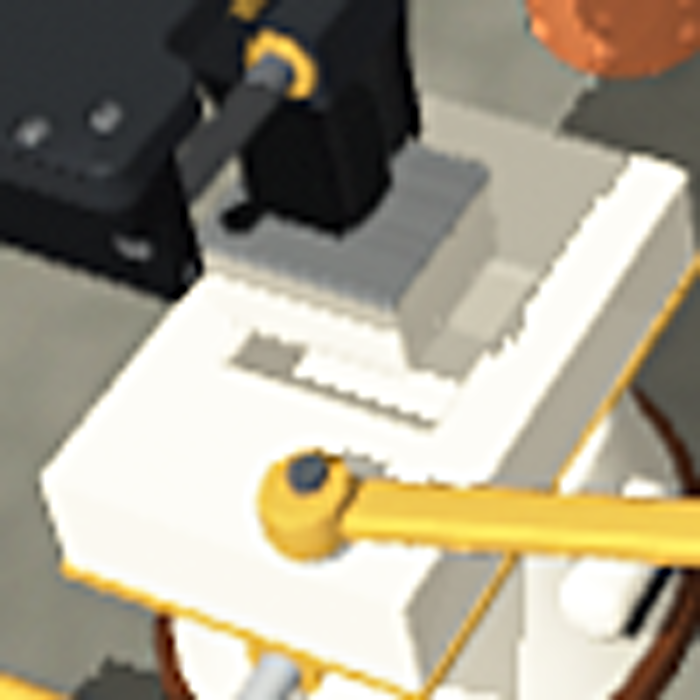

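View pics/w13b.png

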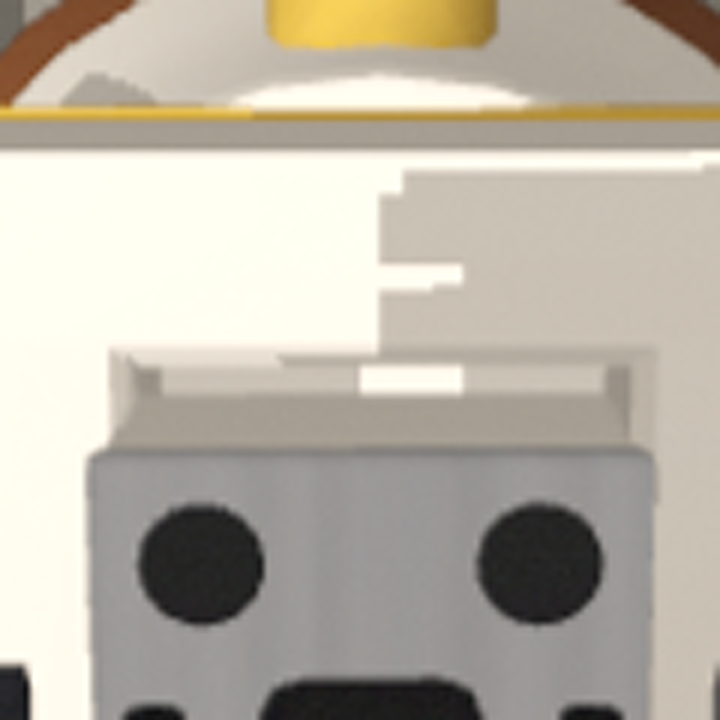

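```bash
python3 - <<'E'
from h import *
np.set_printoptions(suppress=True,precision=4)
c=cam("wrist"); o,R=st()
m=lambda p:(155+p[1]/6,265+p[0]/6)
z=o["position"][2]
for n,p,z in[("lip L",(110,350),.1),("lip R",(657,350),.1),("inner L",(130,364),.098),("inner R",(632,364),.098),("far edge",(350,148),.1),
 ("burr bot L",(128,397),z-.0195),("R",(607,397),z-.0195),("top L",(90,452),z+.0105),("R",(655,452),z+.0105)]:
    print(n,onz(c,m(p),z))
E
```

```text
t 17.88 p [0.6161 0.2743 0.1267] x [-1.    -0.001 -0.003] y [ 0.003  0.001 -1.   ] z [ 0.001 -1.    -0.001] w 0.0158 f [-0.5  0.2 -1.6] q [0.25 0.67 1.37 0.   1.1  1.82]
lip L [0.642  0.2967 0.1   ]
lip R [0.642 0.25  0.1  ]
inner L [0.6404 0.2952 0.098 ]
inner R [0.6404 0.2519 0.098 ]
far edge [0.6592 0.2762 0.1   ]
burr bot L [0.6393 0.2945 0.1072]
R [0.6394 0.2549 0.1072]
top L [0.6414 0.2943 0.1372]
R [0.6414 0.2542 0.1372]
```

```bash
python3 -m crank '[[[0,0,0,0.0008,0,0.001,0],[0,0,0,0,0.009,0,0],[0,0,0,0,0.006,0,0],[0,0,0,0,0.006,0,0],[0,0,0,0,0,0,0]]]' 35
python3 - <<'E'
from h import *
st(); c=cam("side"); crop(c,(390,210),50,"s14b",7)
E
```

```text
time: 18.5
position: [0.6137, 0.2728, 0.103]
tool_rot: [0.001, -0.707, 0.707, 0.0]
ft_force: [-0.4, -0.4, -1.6]
grip_width: 0.0158
t 18.5 p [0.6137 0.2728 0.103 ] x [-1.    -0.001  0.002] y [-0.002 -0.    -1.   ] z [ 0.001 -1.     0.   ] w 0.0158 f [-0.4 -0.4 -1.6] q [0.25 0.7  1.39 0.   1.05 1.82]
```

View pics/s14b.png

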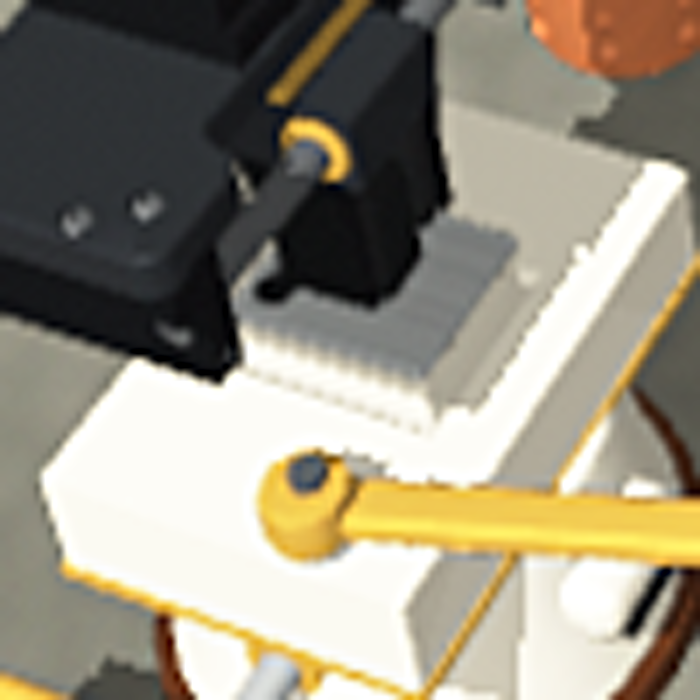

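```bash
python3 -m crank '[[[0,0,0,0,0.005,0,0],[0,0,0,0,0.004,0,0],[0,0,0,0,0.003,0,0],[0,0,0,0,0.002,0,0],[0,0,0,0,0,0,0]]]' 35
python3 - <<'E'
from h import *
st(); c=cam("side"); crop(c,(390,210),50,"s15b",7)
E
```

```text
time: 19.18
position: [0.6144, 0.273, 0.0901]
tool_rot: [-0.0, 0.707, -0.707, 0.0]
ft_force: [0.6, 0.3, -1.0]
grip_width: 0.0157
t 19.18 p [0.6144 0.273  0.0901] x [-1.    -0.001 -0.   ] y [ 0.  0. -1.] z [ 0.001 -1.    -0.   ] w 0.0157 f [ 0.6  0.3 -1. ] q [ 0.25  0.72  1.4  -0.    1.03  1.82]
```

View pics/s15b.png

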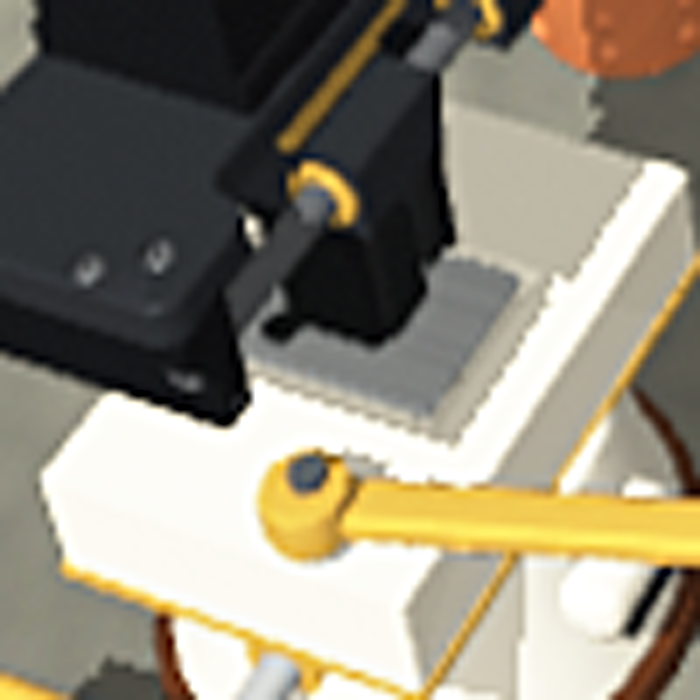

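```bash
python3 -m crank '[[[0,0,0,0,0.0015,0,0],[0,0,0,0,0.0015,0,0],[0,0,0,0,0,0,0],[0,0,0,0,0,0,0],[0,0,0,0,0,0,0]]]' 35
```

```text
time: 19.85
position: [0.6146, 0.2731, 0.0897]
tool_rot: [0.0, 0.707, -0.707, 0.001]
ft_force: [-3.2, -1.3, 10.0]
grip_width: 0.0157
```

```bash
python3 -m crank '[[[0,0,0,0,0,0,30],[0,0,0,0,0,0,30],[0,0,0,0,0,0,30],[0,0,0,0,-0.03,0,30],[0,0,0,0,-0.05,0,30]]]' 35
python3 -m crank '[[[0,0,0,0.04,-0.03,0,40],[0,0,0,0.04,0,-0.01,40],[0,0,0,0,0,0,40],[0,0,0,0,0,0,40],[0,0,0,0,0,0,40]]]' 15
python3 - <<'E'
from h import *
st(); c=cam("side"); crop(c,(390,210),50,"s16b",7); c=cam("wrist","w16");crop(c,(180,330),60,"w16b",6)
E
```

```text
time: 20.48
position: [0.6126, 0.2724, 0.1652]
tool_rot: [0.002, -0.707, 0.708, 0.002]
ft_force: [-0.5, 0.7, 0.3]
grip_width: 0.0262
time: 21.1
position: [0.5355, 0.2827, 0.1967]
tool_rot: [-0.0, -0.707, 0.707, -0.0]
ft_force: [0.0, -0.4, 0.4]
grip_width: 0.0352
t 21.1 p [0.5355 0.2827 0.1967] x [-1.     0.    -0.001] y [ 0.001 -0.    -1.   ] z [-0. -1.  0.] w 0.0352 f [ 0.  -0.4  0.4] q [ 0.3   0.51  1.49 -0.    1.15  1.87]
```

View pics/s16b.png

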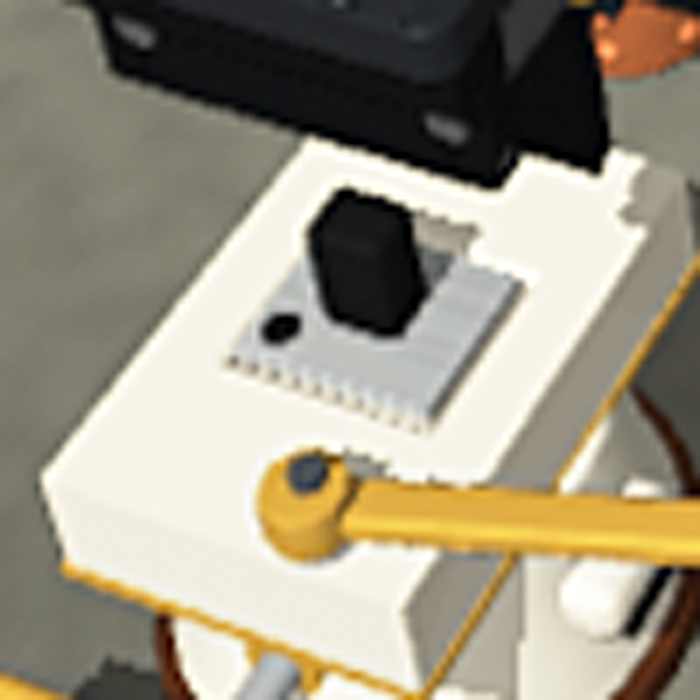

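View pics/w16.png

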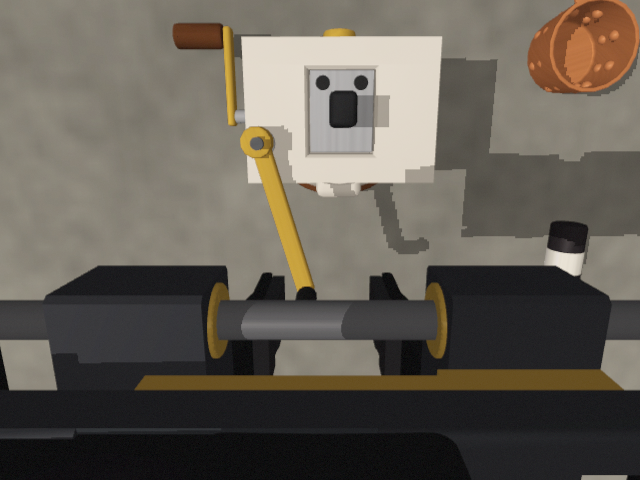

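```bash
python3 -m crank '[[[0,0,0,0.041,0,-0.0138,40],[0,0,0,0,0.04,0,40],[0,0,0,0,0.04,0,40],[0,0,0,0,0.0175,0,40],[0,0,0,0,0,0,40]]]' 15
python3 -m crank '[[[0,0,0,0,0,0,0],[0,0,0,0,0,0,0],[0,0,0,0,0,0,0],[0,0,0,0,0,0,0],[0,0,0,0,0,0,0]]]' 15
```

```text
time: 21.82
position: [0.4927, 0.2961, 0.0978]
tool_rot: [0.001, -0.707, 0.708, 0.001]
ft_force: [0.4, -0.6, -0.1]
grip_width: 0.0348
time: 22.45
position: [0.4939, 0.2968, 0.1004]
tool_rot: [0.0, 0.707, -0.707, 0.001]
ft_force: [-0.3, 0.0, 4.5]
grip_width: 0.0136
```

```bash
python3 -m crank '[[[0,0,0,-0.0076,0,0.0195,0],[0,0,0,-0.0114,0,0.0177,0],[0,0,0,-0.0146,0,0.015,0],[0,0,0,-0.0173,0,0.0118,0],[0,0,0,-0.0193,0,0.0082,0]]]' 15
python3 -m crank '[[[0,0,0,-0.0205,0,0.0042,0],[0,0,0,-0.0105,0,0.0005,0],[0,0,0,-0.003,0,0,0],[0,0,0,-0.002,0,0,0],[0,0,0,0,0,0,0]]]' 15
python3 - <<'E'
from h import *
st(); c=cam("side"); crop(c,(390,210),50,"s17b",7)
E
```

```text
time: 23.08
position: [0.5633, 0.225, 0.1002]
tool_rot: [-0.0, 0.708, -0.706, -0.0]
ft_force: [-2.3, 5.6, 4.5]
grip_width: 0.0134
time: 23.7
position: [0.595, 0.2204, 0.1]
tool_rot: [-0.003, 0.707, -0.707, -0.003]
ft_force: [-7.8, 2.4, 10.6]
grip_width: 0.0136
t 23.7 p [0.595  0.2204 0.1   ] x [-1.    -0.001  0.009] y [-0.009  0.    -1.   ] z [ 0.001 -1.    -0.   ] w 0.0136 f [-7.8  2.4 10.6] q [0.18 0.66 1.49 0.   1.   1.75]
```

View pics/s17b.png

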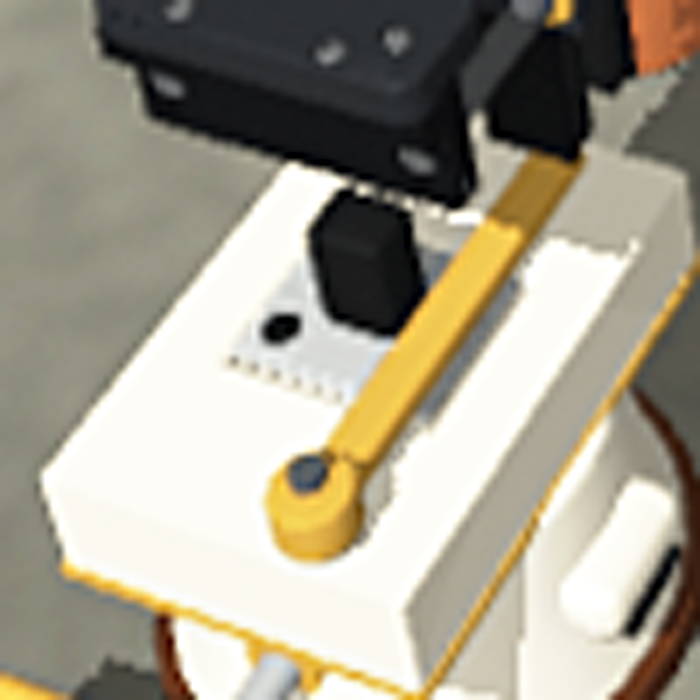

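```bash
python3 -m crank '[[[0,0,0,0,0,0,30],[0,0,0,0,0,0,30],[0,0,0,0,0,0,30],[0,0,0,0,-0.05,0,30],[0,0,0,0,-0.06,0,30]]]' 15
python3 -m crank '[[[0,0,0,0.03,-0.04,0.01,60],[0,0,0,0.04,-0.03,0.04,60],[0,0,0,0,0,0,60],[0,0,0,0,0,0,60],[0,0,0,0,0,0,60]]]' 15
python3 - <<'E'
from h import *
st(); c=cam("wrist","w18");import pickle;pickle.dump(c,open("w18.pkl","wb"))
E
```

```text
time: 24.38
position: [0.5986, 0.2193, 0.2087]
tool_rot: [0.002, -0.707, 0.707, 0.001]
ft_force: [0.5, 0.1, 0.2]
grip_width: 0.026
time: 25.0
position: [0.531, 0.1711, 0.2776]
tool_rot: [-0.001, 0.707, -0.707, -0.0]
ft_force: [0.1, -0.3, 0.0]
grip_width: 0.0517
t 25.0 p [0.531  0.1711 0.2776] x [-1.    -0.001  0.002] y [-0.002  0.    -1.   ] z [ 0.001 -1.    -0.   ] w 0.0517 f [ 0.1 -0.3  0. ] q [0.11 0.35 1.5  0.   1.28 1.68]
```

View pics/w18.png

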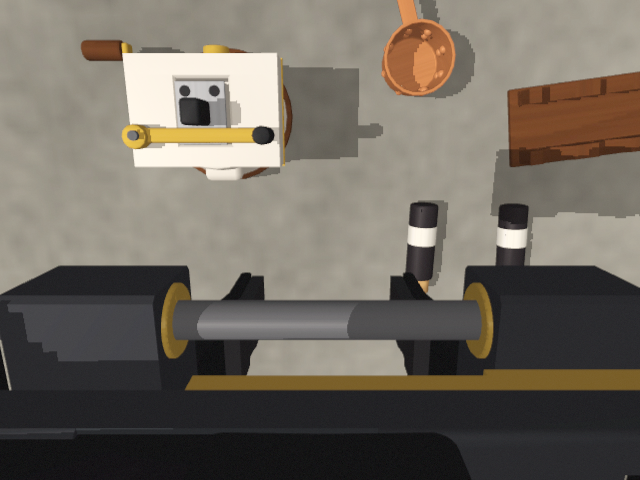

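```bash
python3 - <<'E'
from h import *
import pickle
np.set_printoptions(suppress=True,precision=4)
c=pickle.load(open("w18.pkl","rb"))
im=c["img"][90:180,80:300,::-1];cv2.imwrite("pics/w18b.png",cv2.resize(im,None,fx=3.6,fy=3.6,interpolation=cv2.INTER_CUBIC))
E
```

```text
(no output)
```

View pics/w18b.png

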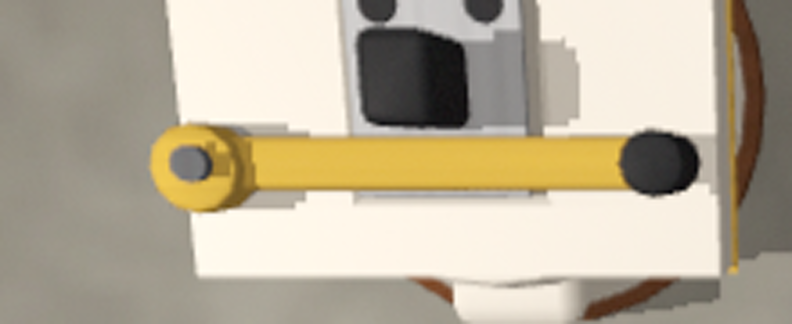

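```bash
python3 -m crank '[[[0,0,0,0.034,0,0.05,60],[0,0,0,0.034,0,0.05,60],[0,0,0,0.034,0,0.05,60],[0,0,0,0,0,0,60],[0,0,0,0,0,0,60]]]' 15
python3 - <<'E'
from h import *
st(); c=cam("wrist","w19");import pickle;pickle.dump(c,open("w19.pkl","wb"))
im=c["img"][130:290,190:430,::-1];cv2.imwrite("pics/w19b.png",cv2.resize(im,None,fx=3.3,fy=3.3,interpolation=cv2.INTER_CUBIC))
im=c["img"][0:160,380:640,::-1];cv2.imwrite("pics/w19c.png",cv2.resize(im,None,fx=3,fy=3,interpolation=cv2.INTER_CUBIC))
E
```

```text
time: 25.68
position: [0.4296, 0.0208, 0.2786]
tool_rot: [0.0, 0.707, -0.707, 0.0]
ft_force: [0.5, 0.3, 0.6]
grip_width: 0.0523
t 25.68 p [0.4296 0.0208 0.2786] x [-1.  0. -0.] y [ 0.     0.001 -1.   ] z [-0.    -1.    -0.001] w 0.0523 f [0.5 0.3 0.6] q [-0.21  0.16  1.79  0.    1.2   1.36]
```

View pics/w19.png

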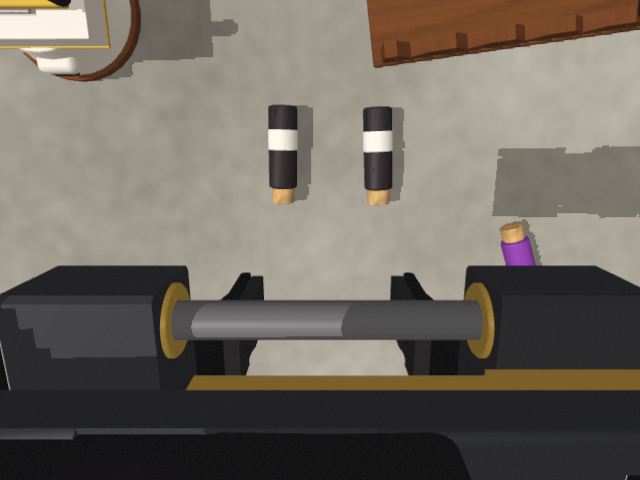

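View pics/w19c.png

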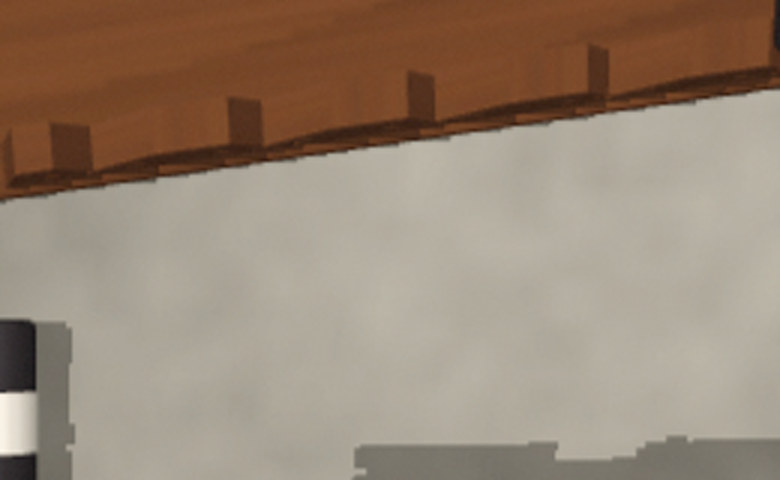

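View pics/w19b.png

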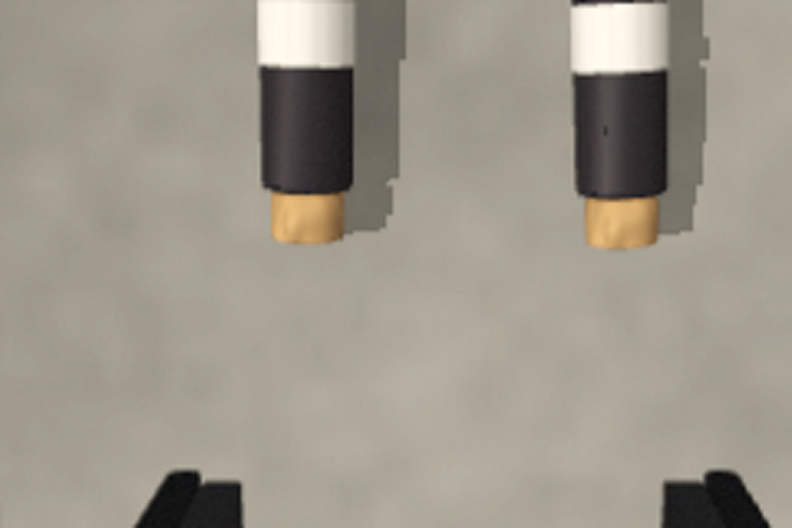

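```bash
python3 - <<'E'
from h import *
import pickle
np.set_printoptions(suppress=True,precision=4)
c=pickle.load(open("w19.pkl","rb"))
m=lambda p:(130+p[1]/3.3,190+p[0]/3.3)
for n,end,bound,cork,l1,l2 in [("left",(105,283),m((307,190)),m((307,243)),m((259,50)),m((355,50))),("right",(107,377.5),m((621,197)),m((621,248)),m((571,55)),m((668,55)))]:
    E=onz(c,end,.03);B=onz(c,bound,.03);K=onz(c,cork,.027);W1=onz(c,l1,.015);W2=onz(c,l2,.015)
    print(n,"end",E[:2],"bound",B[:2],"cork",K[:2],"centre est x",E[0]-.05,B[0]+.034,K[0]+.05,"mid y at band",(W1+W2)[:2]/2,"yaw",np.degrees(np.arctan2(E[1]-K[1],E[0]-K[0])))
    A=onz(c,end,.015);Kc=onz(c,cork,.015);print(np.degrees(np.arctan2(A[1]-Kc[1],A[0]-Kc[0])))
# rack notch pts from w9: front rail rail-top, notch boundaries
w=pickle.load(open("w9.pkl","rb"))
r=lambda p:(p[1]/2.4,55+p[0]/2.4)
print("back rail tops flat (z.034) mids along back-edge left end",[onz(w,r(p),.034)[:2] for p in[(23,72),(113,68),(190,50),(248,65),(327,29),(382,40),(470,9),(516,15)]])
print("front rail flat bottoms corners",[onz(w,r(p),.034)[:2] for p in[(65,230),(92,226),(225,209),(277,206),(360,189),(407,190),(495,172),(538,170)]])
print("front board corners z.008",onz(w,r((92,274)),.008)[:2],onz(w,r((752,183)),.008)[:2])
print("w19 front board corner",onz(c,(67,376),.008)[:2])
E
```

```text
left end [0.5228 0.0642] bound [0.4412 0.0663] cork [0.424 0.067] centre est x 0.4727555932735796 0.4752062816251793 0.4739518479546969 mid y at band [0.4837 0.0667] yaw -1.6039470231207793
-1.4262830832713598
right end [ 0.5209 -0.0291] bound [ 0.439  -0.0322] cork [ 0.4224 -0.0331] centre est x 0.47085822285537743 0.4730151302674166 0.4723519027163534 mid y at band [ 0.4822 -0.0323] yaw 2.2974039871840364
2.09250797450808
back rail tops flat (z.034) mids along back-edge left end [array([ 0.6388, -0.0255]), array([ 0.6403, -0.0615]), array([ 0.6469, -0.0928]), array([ 0.6415, -0.1152]), array([ 0.6546, -0.1476]), array([ 0.6507, -0.169 ]), array([ 0.6618, -0.2042]), array([ 0.6597, -0.2221])]
front rail flat bottoms corners [array([ 0.5791, -0.034 ]), array([ 0.5807, -0.0453]), array([ 0.5875, -0.1007]), array([ 0.5887, -0.1221]), array([ 0.5953, -0.1566]), array([ 0.595 , -0.1757]), array([ 0.602 , -0.2119]), array([ 0.6028, -0.2294])]
front board corners z.008 [ 0.5629 -0.0288] [ 0.6013 -0.3188]
w19 front board corner [ 0.5611 -0.029 ]
```

```bash
python3 -m crank '[[[0,0,0,-0.0222,0.03,-0.0229,60],[0,0,0,-0.0222,0.03,-0.0229,60],[0,1.5,0,0,0.06,0,60],[0,0,0,0,0.06,0,60],[0,0,0,0,0.04,0,60]]]' 15
python3 - <<'E'
from h import *
st(); c=cam("scene"); crop(c,(215,363),50,"s20",7); c=cam("side"); crop(c,(340,340),50,"s20b",7)
E
```

```text
time: 26.35
position: [0.4728, 0.0684, 0.0558]
tool_rot: [0.007, 0.707, -0.707, -0.009]
ft_force: [-0.1, -0.1, 0.1]
grip_width: 0.0523
t 26.35 p [0.4728 0.0684 0.0558] x [-1.     0.022  0.002] y [-0.002  0.    -1.   ] z [-0.022 -1.    -0.   ] w 0.0523 f [-0.1 -0.1  0.1] q [-0.09  0.58  1.92  0.    0.64  1.5 ]
```

View pics/s20.png

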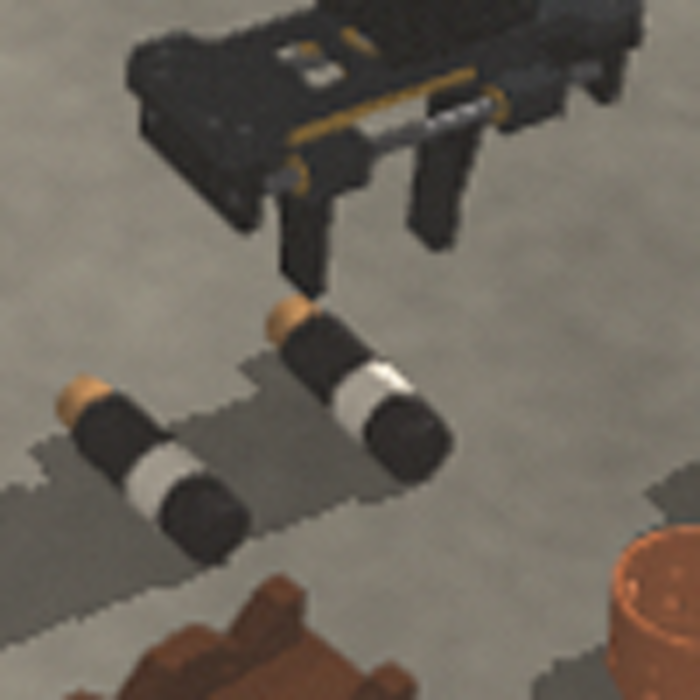

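View pics/s20b.png

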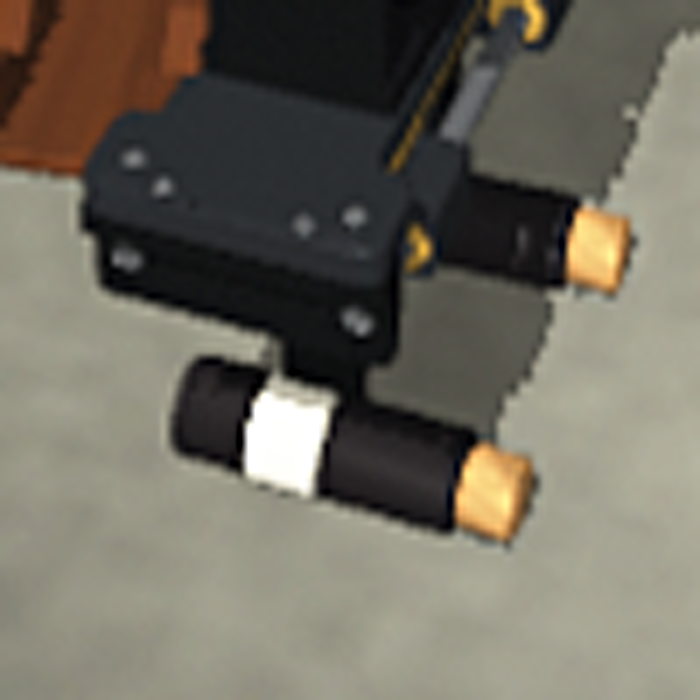

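```bash
python3 -m crank '[[[0,0,0,0,0.03,0,60],[0,0,0,0,0.025,0,60],[0,0,0,0,0.012,0,60],[0,0,0,0,0.006,0,60],[0,0,0,0,0,0,60]]]' 15
python3 - <<'E'
from h import *
st(); c=cam("scene"); crop(c,(215,363),50,"s21",7)
E
```

```text
time: 27.08
position: [0.4736, 0.0667, -0.0136]
tool_rot: [-0.009, -0.707, 0.707, 0.008]
ft_force: [0.4, -0.5, 1.4]
grip_width: 0.0524
t 27.07 p [ 0.4736  0.0667 -0.0136] x [-1.     0.025 -0.001] y [ 0.001 -0.    -1.   ] z [-0.025 -1.     0.   ] w 0.0524 f [ 0.4 -0.5  1.4] q [-0.09  0.72  1.95  0.    0.47  1.5 ]
```

View pics/s21.png

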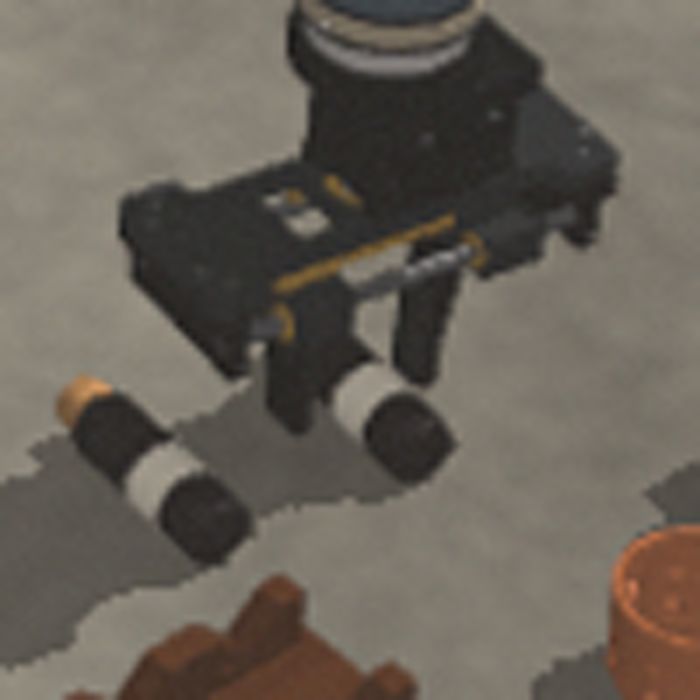

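```bash
python3 -m crank '[[[0,0,0,0,0,0,0],[0,0,0,0,0,0,0],[0,0,0,0,0,0,0],[0,0,0,0,0,0,0],[0,0,0,0,-0.01,0,0]]]' 20
python3 -m crank '[[[0,0,0,0,-0.05,0,0],[0,-4.5,0,0,-0.06,0,0],[0,-4.5,0,0,0,0,0],[0,0,0,0,0,0,0],[0,0,0,0,0,0,0]]]' 20
python3 - <<'E'
from h import *
st(); c=cam("scene"); crop(c,(190,363),50,"s22",7)
E
```

```text
time: 27.75
position: [0.4723, 0.0665, -0.0043]
tool_rot: [0.008, 0.707, -0.707, -0.01]
ft_force: [0.1, 0.0, -1.1]
grip_width: 0.0295
time: 28.38
position: [0.4722, 0.0666, 0.1055]
tool_rot: [-0.047, 0.706, -0.706, 0.045]
ft_force: [-0.2, 0.0, -0.3]
grip_width: 0.0292
t 28.38 p [0.4722 0.0666 0.1055] x [-0.992 -0.13   0.002] y [-0.002  0.    -1.   ] z [ 0.13  -0.992 -0.   ] w 0.0292 f [-0.2  0.  -0.3] q [-0.09  0.49  1.89 -0.    0.77  1.35]
```

View pics/s22.png

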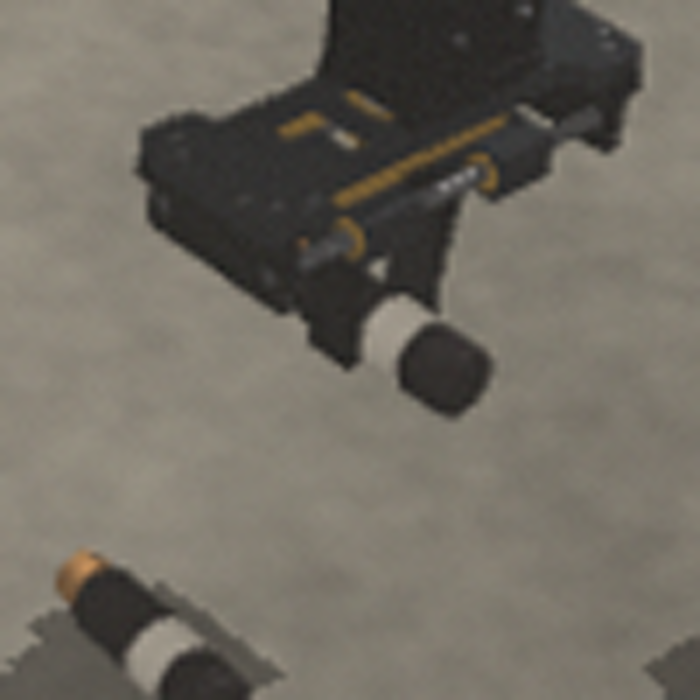

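```bash
python3 -m crank '[[[0,0,0,-0.0293,0,0.0352,0],[0,0,0,-0.0293,0,0.0352,0],[0,0,0,-0.0293,0,0.0352,0],[0,0,0,-0.0293,0,0.0352,0],[0,0,0,0,0,0,0]]]' 20
python3 - <<'E'
from h import *
np.set_printoptions(suppress=True,precision=4)
st(); a=cam("scene");b=cam("side"); print("mortar",tri(a,(305,398),b,(261,231)),"cup",tri(a,(259,416),b,(328,248)),"jar",tri(a,(317,210),b,(205,356)))
print(proj(a,(.6068,-.0578,.06)),proj(b,(.6068,-.0578,.06)))
crop(a,proj(a,(.6068,-.0578,.07)),50,"s23",7);crop(b,proj(b,(.6068,-.0578,.07)),50,"s23b",7);cam("wrist","w23")
E
```

```text
time: 29.05
position: [0.6103, -0.0606, 0.1047]
tool_rot: [0.045, -0.705, 0.706, -0.046]
ft_force: [-1.1, -0.7, -1.0]
grip_width: 0.0293
t 29.05 p [ 0.6103 -0.0606  0.1047] x [-0.992 -0.128 -0.002] y [ 0.002 -0.001 -1.   ] z [ 0.128 -0.992  0.001] w 0.0293 f [-1.1 -0.7 -1. ] q [-0.28  0.63  1.55 -0.    0.96  1.16]
mortar (array([ 0.8036, -0.0762,  0.0617]), np.float64(0.006877202285802602)) cup (array([0.6793, 0.0819, 0.0256]), np.float64(0.017336260074916832)) jar (array([ 0.6095, -0.4555,  0.0579]), np.float64(0.005417475684667756))
(np.float64(251.1982013507595), np.float64(353.98221551019776)) (np.float64(284.10808526927815), np.float64(302.27905895341416))
```

View pics/s23.png

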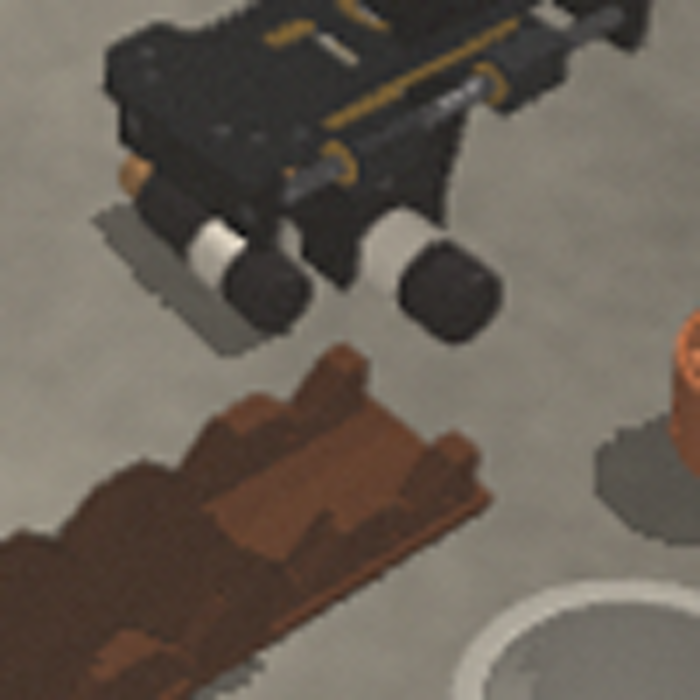

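View pics/s23b.png

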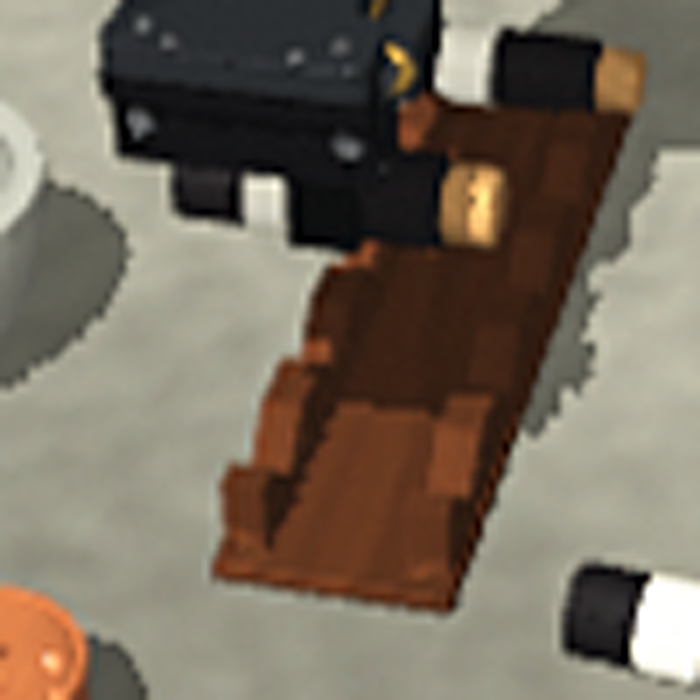

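View pics/w23.png

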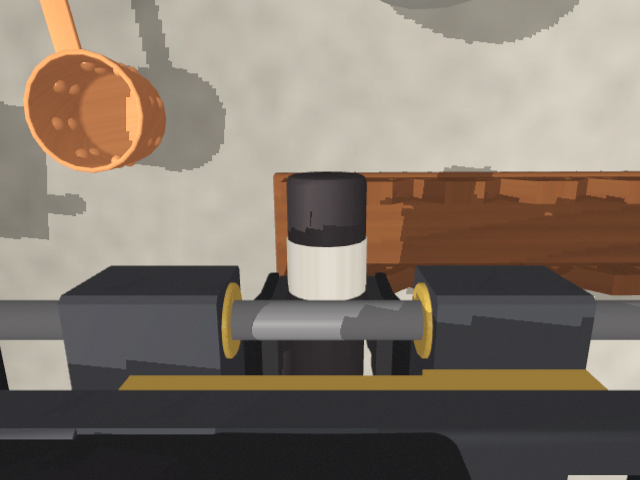

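```bash
python3 - <<'E'
from h import *
np.set_printoptions(suppress=True,precision=4)
c=cam("wrist"); st(); import pickle;pickle.dump(c,open("w24.pkl","wb"))
im=c["img"][155:305,260:640,::-1];cv2.imwrite("pics/w24.png",cv2.resize(im,None,fx=2.1,fy=2.1,interpolation=cv2.INTER_CUBIC))
E
```

```text
t 29.25 p [ 0.6057 -0.0566  0.1048] x [-0.991 -0.131  0.003] y [-0.004  0.001 -1.   ] z [ 0.131 -0.991 -0.002] w 0.0297 f [ 0.8 -0.4 -0.2] q [-0.28  0.63  1.56  0.    0.96  1.16]
```

View pics/w24.png

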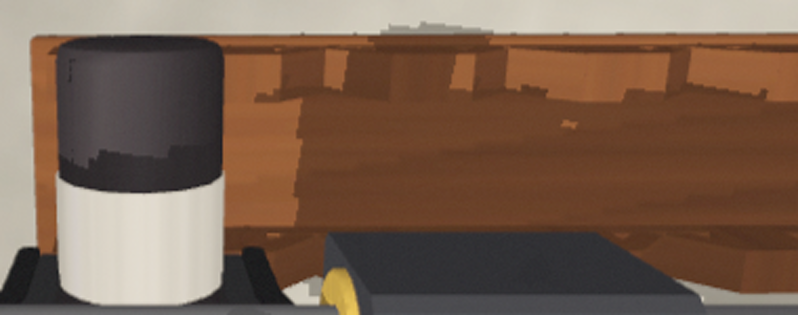

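```bash
python3 - <<'E'
from h import *
import pickle
np.set_printoptions(suppress=True,precision=4)
c=pickle.load(open("w24.pkl","rb"))
m=lambda p:(155+p[1]/2.1,260+p[0]/2.1)
C=onz(c,m((32,37)),.008);F=onz(c,m((790,35)),.008);print(C,F,np.degrees(np.arctan2(*(F-C)[1::-1])))
th=np.radians(7.55);ex=np.array([np.cos(th),np.sin(th)]);ey=np.array([-np.sin(th),np.cos(th)])
cen=C[:2]-.04*ex-.148*ey; print("centre",cen,[cen+y*ey for y in(.112,.056,0)])
# tube axis: rim
for p,z in[((57,100),.134),((224,100),.134)]: print(onz(c,m(p),z))
# predicted notch corners on the rear rail (front/top edges) for assumed centre
for cc in(cen,np.array([.6215,-.1688])):
  for y in(.112,.056,0):
    for d in(-.016,.016):
      q=proj(c,[*(cc+.037*ex+(y+d)*ey),.034]);q2=proj(c,[*(cc+.023*ex+(y+d)*ey),.034]);print(y,d,"crop",np.round([(q[1]-260)*2.1,(q[0]-155)*2.1,(q2[1]-260)*2.1,(q2[0]-155)*2.1]))
E
```

```text
[ 0.6407 -0.0174  0.008 ] [ 0.6726 -0.2546  0.008 ] -82.3234450367712
centre [ 0.6205 -0.1693] [array([ 0.6057, -0.0583]), array([ 0.6131, -0.1138]), array([ 0.6205, -0.1693])]
[ 0.6436 -0.0369  0.134 ]
[ 0.6475 -0.0662  0.134 ]
0.112 -0.016 crop [202.  56. 201. 104.]
0.112 0.016 crop [ 91.  56.  91. 104.]
0.056 -0.016 crop [396.  56. 392. 104.]
0.056 0.016 crop [285.  56. 283. 104.]
0 -0.016 crop [590.  56. 584. 104.]
0 0.016 crop [479.  56. 475. 104.]
0.112 -0.016 crop [200.  52. 199. 100.]
0.112 0.016 crop [ 89.  52.  90. 100.]
0.056 -0.016 crop [395.  52. 391. 100.]
0.056 0.016 crop [284.  52. 282. 100.]
0 -0.016 crop [589.  52. 583. 100.]
0 0.016 crop [478.  52. 474. 100.]
```

```bash
python3 -m crank '[[[0,0,0,-0.0005,0.04,0.001,0],[0,0,0,0,0.03,0,0],[0,0,0,0,0.012,0,0],[0,0,0,0,0.004,0,0],[0,0,0,0,0,0,0]]]' 20
python3 - <<'E'
from h import *
st(); a=cam("scene");b=cam("side")
crop(a,proj(a,(.6068,-.0578,.05)),40,"s25",8);crop(b,proj(b,(.6068,-.0578,.05)),40,"s25b",8)
E
```

```text
time: 29.88
position: [0.6088, -0.0585, 0.0206]
tool_rot: [0.046, -0.705, 0.706, -0.047]
ft_force: [-0.3, -0.8, -0.6]
grip_width: 0.0292
t 29.88 p [ 0.6088 -0.0585  0.0206] x [-0.991 -0.131 -0.001] y [ 0.001 -0.    -1.   ] z [ 0.131 -0.991  0.   ] w 0.0292 f [-0.3 -0.8 -0.6] q [-0.28  0.75  1.6   0.    0.79  1.16]
```

View pics/s25.png

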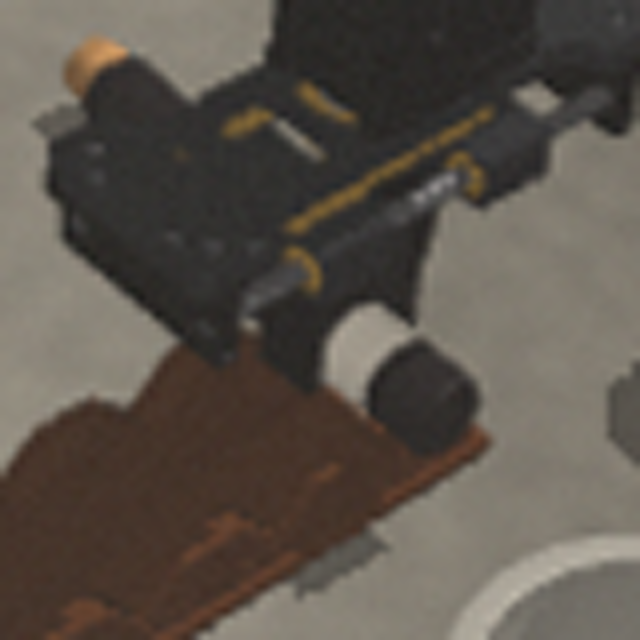

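View pics/s25b.png

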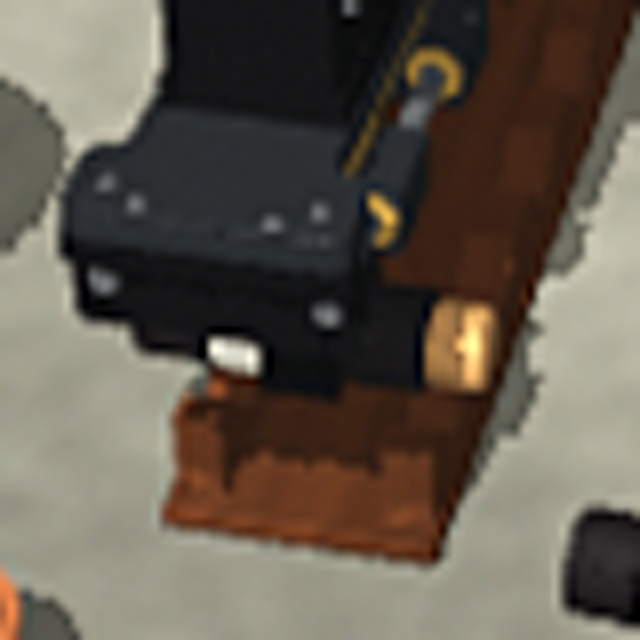

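Continue the descent gently, watching force.

```bash
python3 -m crank '[[[0,0,0,0.001,0.004,0,0],[0,0,0,0,0.003,0,0],[0,0,0,0,0.0015,0,0],[0,0,0,0,0,0,0],[0,0,0,0,0,0,0]]]' 20
python3 -m crank '[[[0,0,0,0,0.001,0,0],[0,0,0,0,0.001,0,0],[0,0,0,0,0.001,0,0],[0,0,0,0,0,0,0],[0,0,0,0,0,0,0]]]' 20
```

```text
time: 30.6
position: [0.6071, -0.0585, 0.0115]
tool_rot: [-0.047, 0.706, -0.705, 0.046]
ft_force: [-2.1, 1.2, 3.6]
grip_width: 0.0296
time: 31.22
position: [0.6072, -0.0579, 0.0106]
tool_rot: [-0.046, 0.706, -0.705, 0.047]
ft_force: [-3.7, 3.8, 14.9]
grip_width: 0.0296
```

```bash
python3 -m crank '[[[0,0,0,0,-0.001,0,42],[0,0,0,0,0,0,48],[0,0,0,0,0,0,48],[0,0,0,0,-0.02,0,48],[0,0,0,0,-0.05,0,48]]]' 20
python3 -m crank '[[[0,0,0,0.06,-0.06,0,60],[0,7.5,0,0.06,-0.06,0,60],[0,0,0,0.05,0,0,60],[0,0,0,0,0,0,60],[0,0,0,0,0,0,60]]]' 20
python3 - <<'E'
from h import *
st(); a=cam("scene");b=cam("side"); c=cam("wrist","w26");import pickle;pickle.dump(c,open("w26.pkl","wb"))
crop(a,proj(a,(.6068,-.0578,.03)),40,"s26",8);crop(b,proj(b,(.6068,-.0578,.03)),40,"s26b",8)
E
```

```text
time: 31.85
position: [0.605, -0.0585, 0.0771]
tool_rot: [-0.049, 0.706, -0.705, 0.044]
ft_force: [-0.6, 0.0, 0.3]
grip_width: 0.0417
time: 32.48
position: [0.4705, -0.0709, 0.1679]
tool_rot: [-0.001, -0.707, 0.707, -0.001]
ft_force: [0.2, 0.4, -0.2]
grip_width: 0.0524
t 32.48 p [ 0.4705 -0.0709  0.1679] x [-1.    -0.    -0.002] y [ 0.002 -0.001 -1.   ] z [ 0.    -1.     0.001] w 0.0524 f [ 0.2  0.4 -0.2] q [-0.38  0.38  1.83  0.    0.93  1.19]
```

View pics/w26.png

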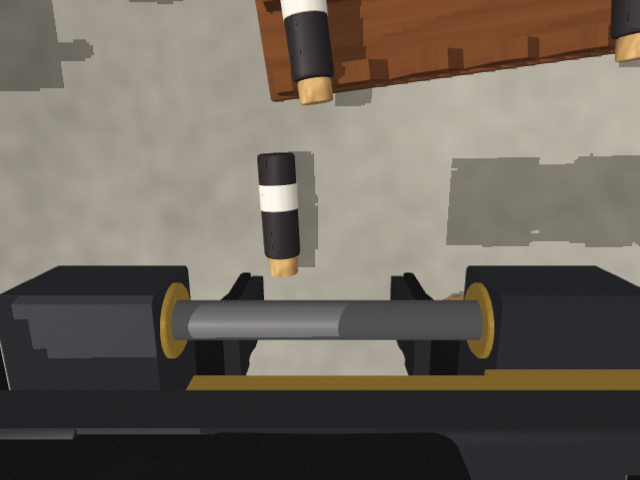

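View pics/s26.png

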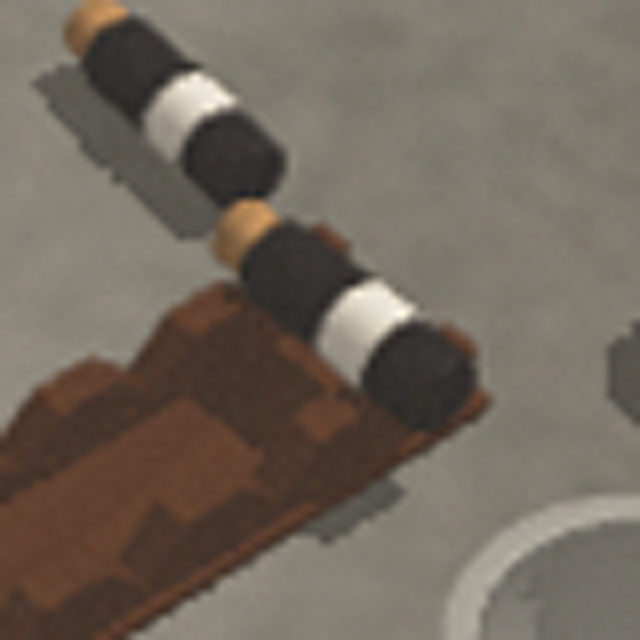

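View pics/s26b.png

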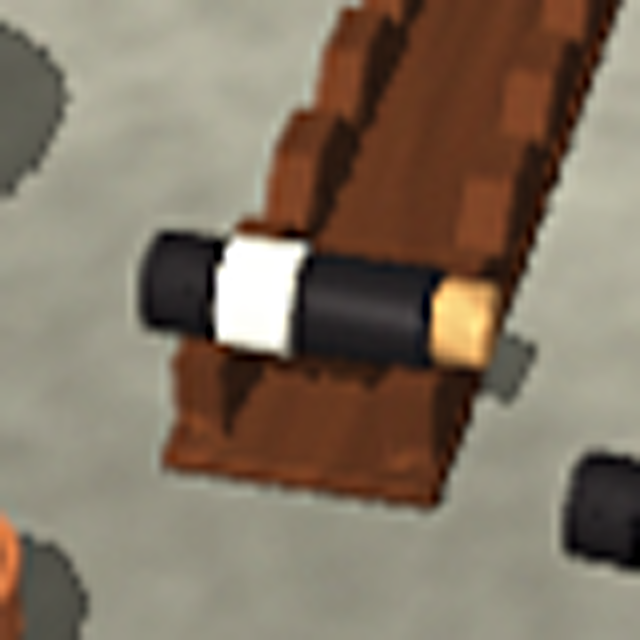

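```bash
python3 -m crank '[[[0,-2.2,0,-0.0015,0.03,-0.0387,60],[0,0,0,0,0.06,0,60],[0,0,0,0,0.05,0,60],[0,0,0,0,0.03,0,60],[0,0,0,0,0.01,0,60]]]' 15
python3 - <<'E'
from h import *
st(); c=cam("scene"); crop(c,(225,335),40,"s27",8); c=cam("side"); crop(c,(320,355),40,"s27b",8)
E
```

```text
time: 33.25
position: [0.4709, -0.0313, -0.0146]
tool_rot: [-0.015, 0.707, -0.707, 0.013]
ft_force: [0.0, 0.1, 0.2]
grip_width: 0.0522
t 33.25 p [ 0.4709 -0.0313 -0.0146] x [-0.999 -0.04   0.003] y [-0.003  0.001 -1.   ] z [ 0.04  -0.999 -0.001] w 0.0522 f [0.  0.1 0.2] q [-0.3   0.72  1.96 -0.    0.46  1.23]
```

View pics/s27.png

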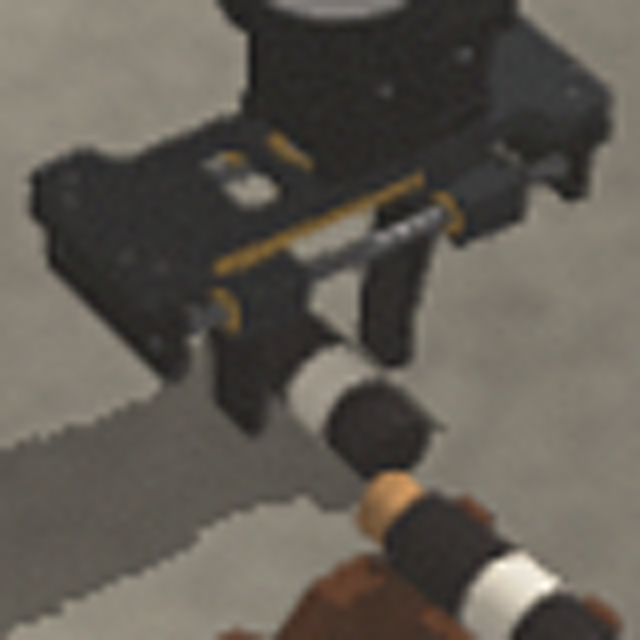

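```bash
python3 -m crank '[[[0,0,0,0,0,0,0],[0,0,0,0,0,0,0],[0,0,0,0,0,0,0],[0,0,0,0,0,0,0],[0,0,0,0,-0.01,0,0]]]' 20
python3 -m crank '[[[0,0,0,0,-0.05,0,0],[0,-5.4,0,0,-0.06,0,0],[0,0,0,0,0,0,0],[0,0,0,0,0,0,0],[0,0,0,0,0,0,0]]]' 20
python3 - <<'E'
from h import *
o,R=st(); d=np.array([.6141,-.1135,0])-o["position"]; print(R.T@np.array([d[0],d[1],0]))
E
```

```text
time: 33.98
position: [0.4707, -0.0316, -0.0021]
tool_rot: [-0.014, 0.707, -0.707, 0.013]
ft_force: [0.3, 0.3, -1.2]
grip_width: 0.0293
time: 34.6
position: [0.4697, -0.0313, 0.1065]
tool_rot: [-0.048, 0.706, -0.705, 0.046]
ft_force: [-0.3, -0.9, -1.0]
grip_width: 0.0295
t 34.6 p [ 0.4697 -0.0313  0.1065] x [-0.991 -0.132  0.003] y [-0.003  0.001 -1.   ] z [ 0.132 -0.991 -0.002] w 0.0295 f [-0.3 -0.9 -1. ] q [-0.3   0.48  1.9   0.    0.77  1.13]
[-0.13220514 -0.00057854  0.10063286]
```

```bash
python3 -m crank '[[[0,0,0,-0.044,0,0.0333,0],[0,0,0,-0.044,0,0.0333,0],[0,0,0,-0.044,0,0.0333,0],[0,0,0,0,0,0,0],[0,0,0,0,0,0,0]]]' 20
python3 - <<'E'
from h import *
np.set_printoptions(suppress=True,precision=4)
o,R=st(); a=cam("scene");b=cam("side"); c=cam("wrist","w28")
im=c["img"][155:305,200:580,::-1];cv2.imwrite("pics/w28b.png",cv2.resize(im,None,fx=2.1,fy=2.1,interpolation=cv2.INTER_CUBIC))
th=np.radians(7.6);ex=np.array([np.cos(th),np.sin(th)]);ey=np.array([-np.sin(th),np.cos(th)]);cc=np.array([.6215,-.169])
for y in(.112,.056,0):
    for d in(-.016,.016):
      q=proj(c,[*(cc+.037*ex+(y+d)*ey),.034]);q2=proj(c,[*(cc+.023*ex+(y+d)*ey),.034]);print(y,d,"crop",np.round([(q[1]-200)*2.1,(q[0]-155)*2.1,(q2[1]-200)*2.1,(q2[0]-155)*2.1]))
q=proj(c,[*(cc+.04*ex+.148*ey),.008]);print("corner",(q[1]-200)*2.1,(q[0]-155)*2.1)
d=np.array([.6141,-.1135,0])-o["position"]; print(R.T@np.array([d[0],d[1],0]))
crop(a,proj(a,(.6141,-.1135,.07)),50,"s28",7)
E
```

```text
time: 35.22
position: [0.613, -0.1124, 0.1054]
tool_rot: [-0.049, 0.706, -0.705, 0.045]
ft_force: [-0.3, 0.3, -1.4]
grip_width: 0.0295
t 35.23 p [ 0.613  -0.1124  0.1054] x [-0.991 -0.132  0.005] y [-0.006  0.002 -1.   ] z [ 0.132 -0.991 -0.003] w 0.0295 f [-0.3  0.3 -1.4] q [-0.36  0.64  1.52  0.    0.99  1.08]
0.112 -0.016 crop [136.  51. 137.  99.]
0.112 0.016 crop [25. 51. 29. 99.]
0.056 -0.016 crop [328.  51. 328.  99.]
0.056 0.016 crop [218.  51. 219.  99.]
0 -0.016 crop [522.  51. 518.  99.]
0 0.016 crop [411.  51. 409.  99.]
corner -16.126311607916797 32.53715536375045
[-0.0009 -0.      0.0012]
```

View pics/w28b.png

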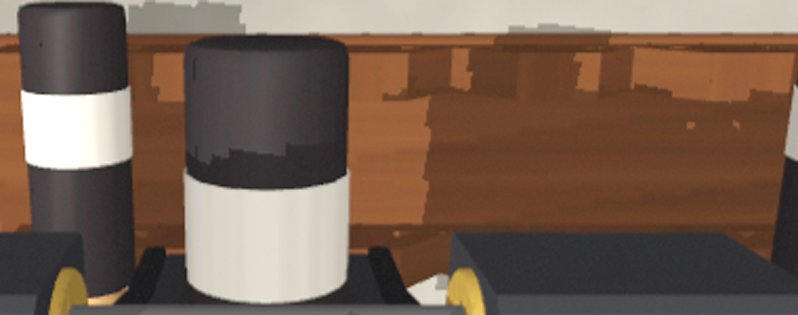

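View pics/s28.png

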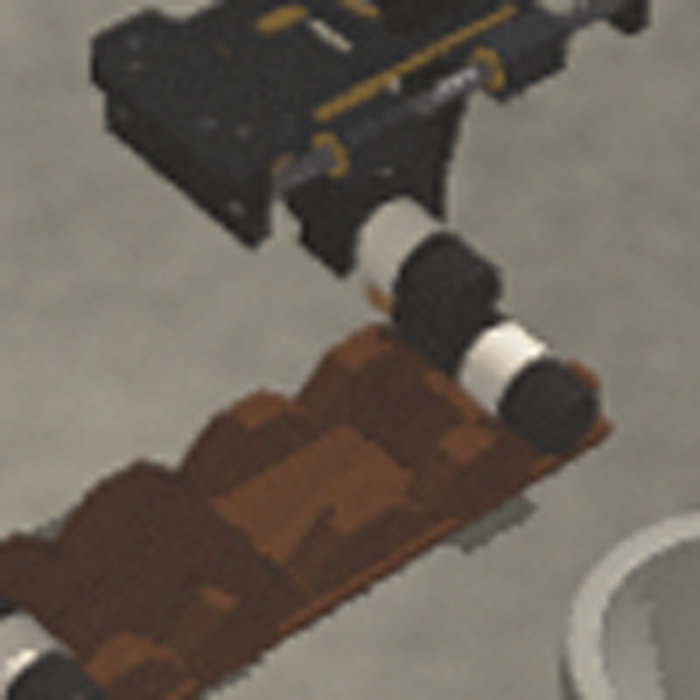

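```bash
python3 -m crank '[[[0,0,0,-0.0005,0.04,0.0008,0],[0,0,0,0,0.03,0,0],[0,0,0,0,0.012,0,0],[0,0,0,0,0.004,0,0],[0,0,0,0,0.003,0,0]]]' 20
python3 -m crank '[[[0,0,0,0,0.003,0,0],[0,0,0,0,0.002,0,0],[0,0,0,0,0.0015,0,0],[0,0,0,0,0,0,0],[0,0,0,0,0,0,0]]]' 20
```

```text
time: 36.0
position: [0.6166, -0.114, 0.0197]
tool_rot: [0.046, -0.705, 0.706, -0.048]
ft_force: [0.1, 0.1, -0.7]
grip_width: 0.0294
time: 36.62
position: [0.6162, -0.1135, 0.0137]
tool_rot: [-0.047, 0.706, -0.705, 0.047]
ft_force: [-1.5, 2.7, 6.3]
grip_width: 0.0288
```

```bash
python3 -m crank '[[[0,0,0,0.0015,0.001,0,0],[0,0,0,0,0.001,0,0],[0,0,0,0,0,0,0],[0,0,0,0,0,0,0],[0,0,0,0,0,0,0]]]' 20
python3 - <<'E'
from h import *
st(); a=cam("scene");b=cam("side");crop(a,proj(a,(.6141,-.1135,.05)),40,"s29",8);crop(b,proj(b,(.6141,-.1135,.05)),40,"s29b",8)
E
```

```text
time: 37.25
position: [0.6163, -0.1135, 0.0136]
tool_rot: [0.045, -0.705, 0.706, -0.049]
ft_force: [-1.2, 4.4, 13.5]
grip_width: 0.0296
t 37.25 p [ 0.6163 -0.1135  0.0136] x [-0.991 -0.132 -0.005] y [ 0.005 -0.    -1.   ] z [ 0.132 -0.991  0.001] w 0.0296 f [-1.2  4.4 13.5] q [-0.36  0.77  1.56  0.    0.8   1.08]
```

View pics/s29.png

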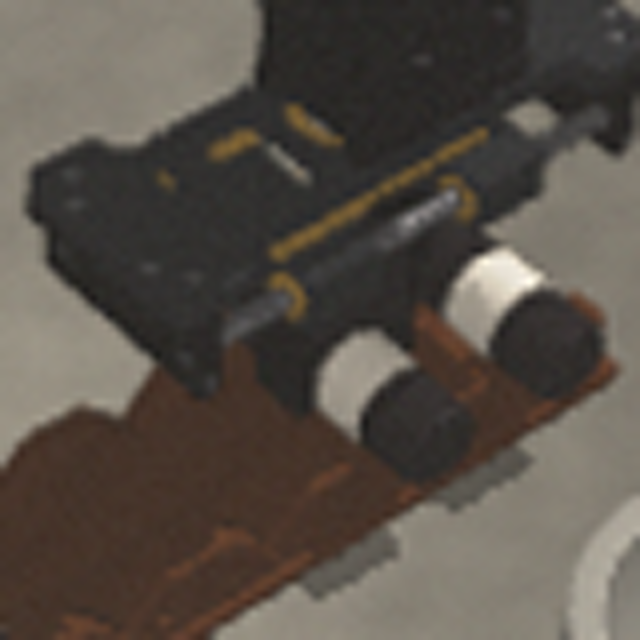

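View pics/s29b.png

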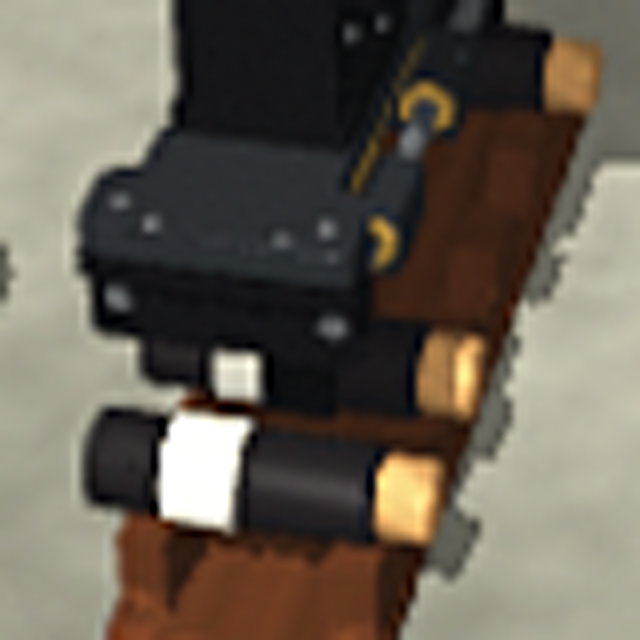

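```bash
python3 -m crank '[[[0,0,0,0,-0.001,0,40],[0,0,0,0,0,0,46],[0,0,0,0,0,0,46],[0,0,0,0,-0.02,0,46],[0,0,0,0,-0.05,0,46]]]' 20
python3 -m crank '[[[0,0,0,0.06,-0.06,0.01,60],[0,7.5,0,0.06,-0.06,0.01,60],[0,0,0,0.04,-0.02,0.045,60],[0,0,0,0.01,0,0.06,60],[0,0,0,0,0,0.06,60]]]' 20
python3 -m crank '[[[0,0,0,0,0,0.06,60],[0,0,0,0,0,0.02,60],[0,0,0,0,0,0,60],[0,0,0,0,0,0,60],[0,0,0,0,0,0,60]]]' 20
python3 - <<'E'
from h import *
st(); a=cam("scene");b=cam("side"); c=cam("wrist","w30");import pickle;pickle.dump(c,open("w30.pkl","wb"))
crop(a,proj(a,(.6141,-.1135,.03)),50,"s30",7);crop(b,proj(b,(.6141,-.1135,.03)),50,"s30b",7)
E
```

```text
time: 37.98
position: [0.6124, -0.1136, 0.0803]
tool_rot: [-0.049, 0.706, -0.705, 0.045]
ft_force: [1.1, -1.0, 0.8]
grip_width: 0.0402
time: 38.6
position: [0.4795, -0.3062, 0.191]
tool_rot: [0.0, -0.707, 0.708, -0.001]
ft_force: [0.8, -1.4, -0.1]
grip_width: 0.0521
time: 39.22
position: [0.4806, -0.3825, 0.1889]
tool_rot: [-0.002, 0.707, -0.707, 0.001]
ft_force: [0.8, 0.0, -0.6]
grip_width: 0.0527
t 39.23 p [ 0.4806 -0.3825  0.1889] x [-1.    -0.004  0.001] y [-0.001  0.001 -1.   ] z [ 0.004 -1.    -0.001] w 0.0527 f [ 0.8  0.  -0.6] q [-0.85  0.53  1.47  0.    1.14  0.71]
```

View pics/w30.png

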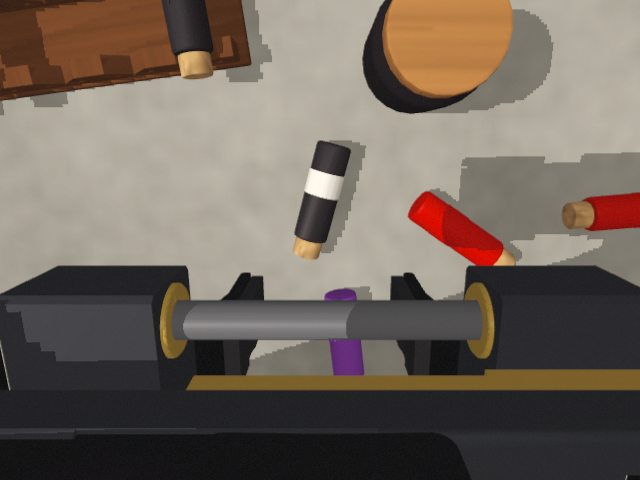

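View pics/s30.png

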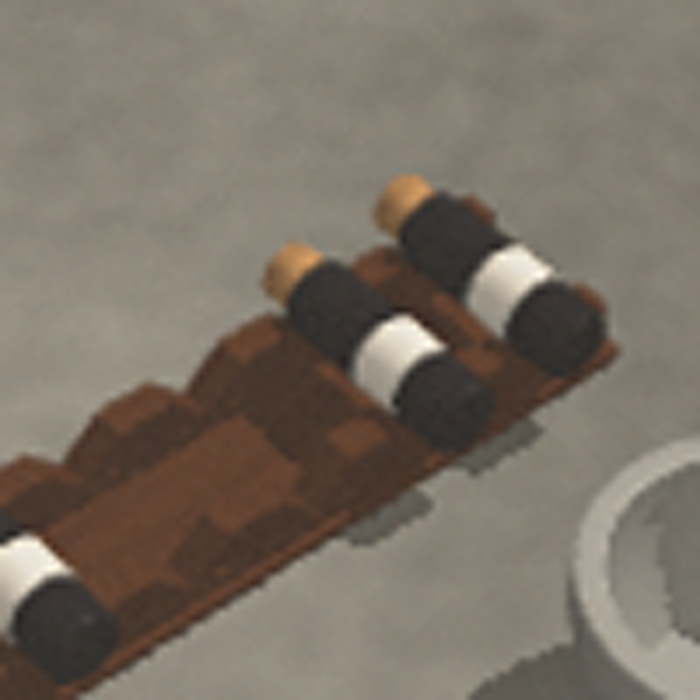

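View pics/s30b.png

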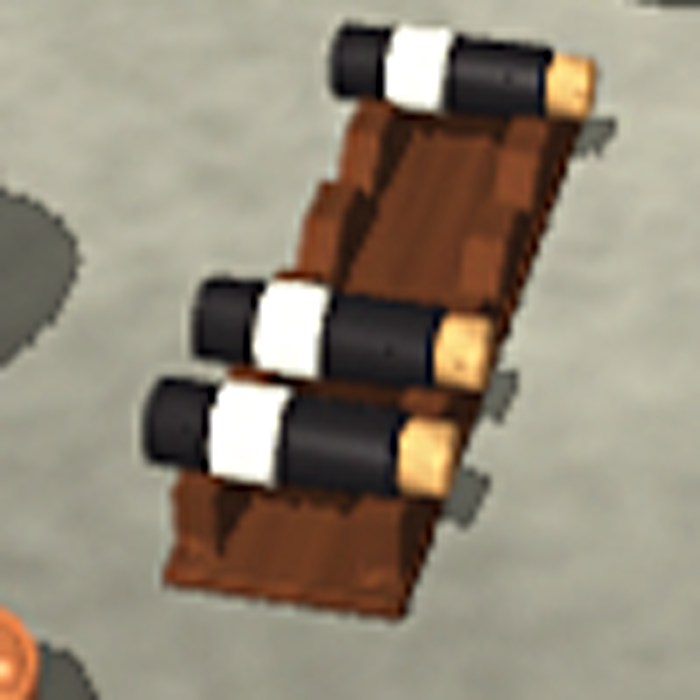

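```bash
python3 - <<'E'
from h import *
import pickle
np.set_printoptions(suppress=True,precision=4)
c=pickle.load(open("w30.pkl","rb")); print(crop(c,(200,325),70,"w30b",5))
E
```

```text
(130, 255)
```

View pics/w30b.png

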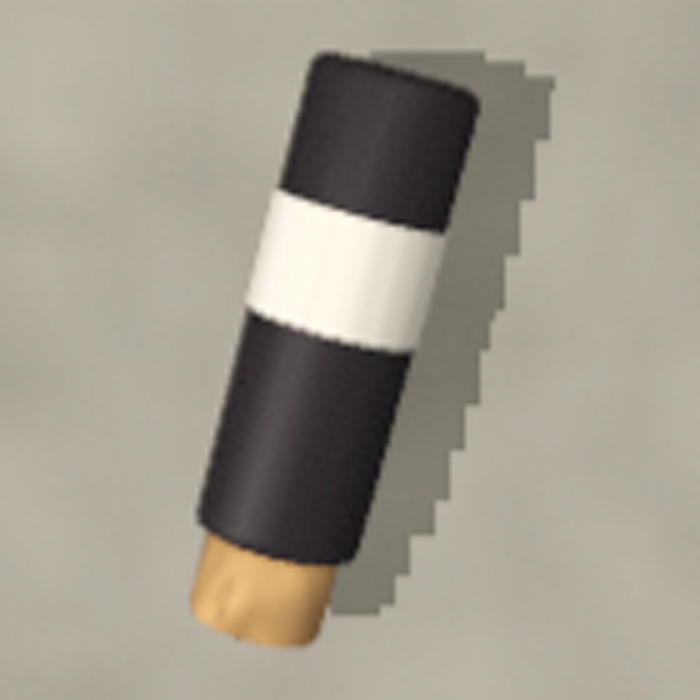

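```bash
python3 - <<'E'
from h import *
import pickle
np.set_printoptions(suppress=True,precision=4)
c=pickle.load(open("w30.pkl","rb")); m=lambda p:(130+p[1]/5,255+p[0]/5)
E=onz(c,m((397,75)),.03)[:2];B=onz(c,m((278,548)),.03)[:2];K=onz(c,m((255,632)),.027)[:2]
u=(E-B)/np.linalg.norm(E-B);print(E,B,K,np.linalg.norm(E-B),np.degrees(np.arctan2(u[1],u[0])))
print("c",E-.05*u,B+.034*u,K+.05*u)
a=onz(c,m((362,211)),.015)[:2];b=onz(c,m((277,538)),.015)[:2];v=(a-b)/np.linalg.norm(a-b);print(a,b,np.degrees(np.arctan2(v[1],v[0])))
cc=(E-.05*u+B+.034*u)/2; print("proj to axis", b+v*((cc-b)@v))
E
```

```text
[ 0.5373 -0.3889] [ 0.4592 -0.3694] [ 0.4435 -0.3653] 0.08051814587308508 -13.975066412810241
c [ 0.4888 -0.3768] [ 0.4922 -0.3776] [ 0.492  -0.3773]
[ 0.5145 -0.3834] [ 0.4573 -0.3687] -14.43273175599007
proj to axis [ 0.4905 -0.3772]
```

```bash
python3 -m crank '[[[0,0,0,-0.0099,0,-0.0053,52],[0,7.2,0,0,0.04,0,52],[0,7.2,0,0,0.05,0,52],[0,0,0,0,0.05,0,52],[0,0,0,0,0.02,0,52]]]' 15
python3 - <<'E'
from h import *
st(); c=cam("scene"); crop(c,proj(c,(.49,-.377,.03)),45,"s31",7); c=cam("side"); crop(c,proj(c,(.49,-.377,.03)),45,"s31b",7)
E
```

```text
time: 40.0
position: [0.4895, -0.3771, 0.0254]
tool_rot: [0.086, 0.703, -0.7, -0.089]
ft_force: [-0.1, -0.3, 0.1]
grip_width: 0.0454
t 40.0 p [ 0.4895 -0.3771  0.0254] x [-0.969  0.246  0.004] y [-0.003  0.004 -1.   ] z [-0.246 -0.969 -0.003] w 0.0454 f [-0.1 -0.3  0.1] q [-0.84  0.75  1.57  0.    0.82  0.98]
```

View pics/s31.png

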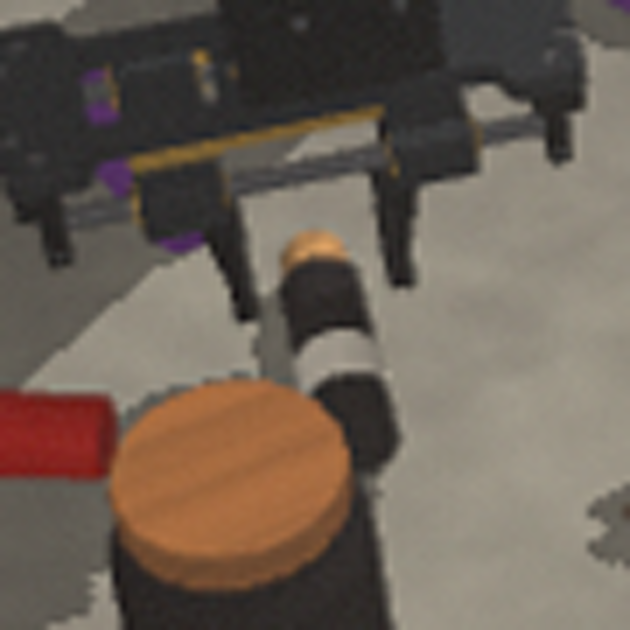

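View pics/s31b.png

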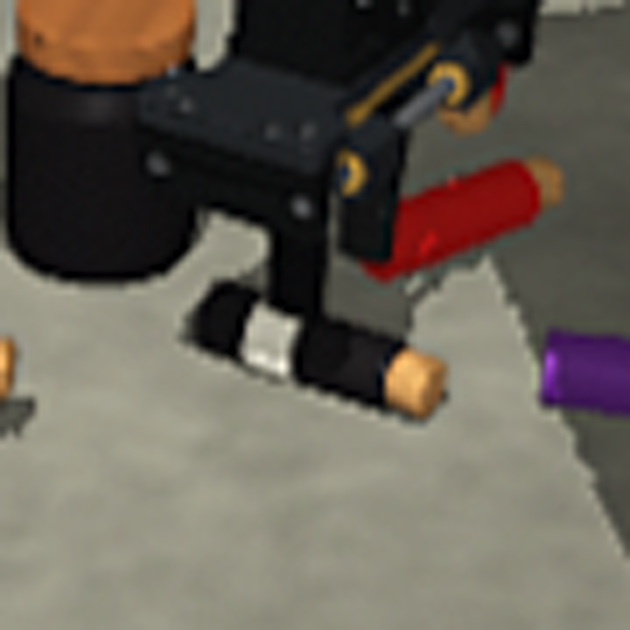

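```bash
python3 -m crank '[[[0,0,0,0,0.025,0,52],[0,0,0,0,0.016,0,52],[0,0,0,0,0,0,52],[0,0,0,0,0,0,52],[0,0,0,0,0,0,52]]]' 20
python3 -m crank '[[[0,0,0,0,0,0,0],[0,0,0,0,0,0,0],[0,0,0,0,0,0,0],[0,0,0,0,0,0,0],[0,0,0,0,-0.01,0,0]]]' 20
python3 -m crank '[[[0,0,0,0,-0.05,0,0],[0,-7.3,0,0,-0.06,0,0],[0,-7.3,0,0,0,0,0],[0,-7.3,0,0,0,0,0],[0,0,0,0,0,0,0]]]' 20
python3 - <<'E'
from h import *
o,R=st(); d=np.array([.6215,-.169,0])-o["position"]; print(R.T@np.array([d[0],d[1],0]))
c=cam("scene"); crop(c,proj(c,(.49,-.377,.13)),45,"s32",7); 
E
```

```text
time: 40.72
position: [0.4909, -0.3799, -0.0112]
tool_rot: [-0.088, -0.701, 0.702, 0.087]
ft_force: [-0.6, -0.3, 0.6]
grip_width: 0.0454
time: 41.35
position: [0.4897, -0.3787, -0.0028]
tool_rot: [0.087, 0.702, -0.701, -0.088]
ft_force: [0.2, -0.0, -0.8]
grip_width: 0.0293
time: 41.98
position: [0.4902, -0.3792, 0.1082]
tool_rot: [0.047, -0.706, 0.706, -0.047]
ft_force: [0.3, -0.1, -1.1]
grip_width: 0.0295
t 41.98 p [ 0.4902 -0.3792  0.1082] x [-0.991 -0.131 -0.   ] y [ 0. -0. -1.] z [ 0.131 -0.991  0.   ] w 0.0295 f [ 0.3 -0.1 -1.1] q [-0.84  0.63  1.53  0.    0.98  0.6 ]
[-1.57760005e-01 -1.41982810e-05 -1.91123183e-01]
```

View pics/s32.png

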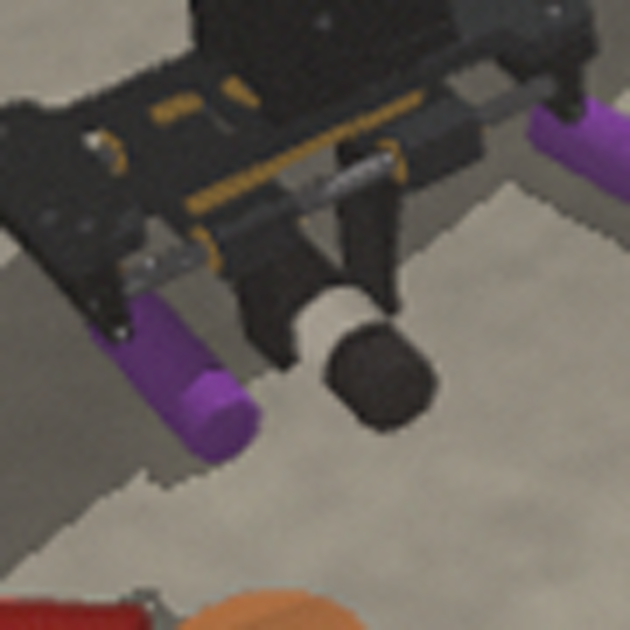

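```bash
python3 -m crank '[[[0,0,0,-0.03,0,-0.0382,0],[0,0,0,-0.032,0,-0.0382,0],[0,0,0,-0.032,0,-0.0382,0],[0,0,0,-0.032,0,-0.0382,0],[0,0,0,-0.032,0,-0.0382,0]]]' 20
python3 -m crank '[[[0,0,0,0,0,0,0],[0,0,0,0,0,0,0],[0,0,0,0,0,0,0],[0,0,0,0,0,0,0],[0,0,0,0,0,0,0]]]' 20
python3 - <<'E'
from h import *
np.set_printoptions(suppress=True,precision=4)
o,R=st(); c=cam("wrist","w33")
im=c["img"][155:305,200:580,::-1];cv2.imwrite("pics/w33b.png",cv2.resize(im,None,fx=2.1,fy=2.1,interpolation=cv2.INTER_CUBIC))
th=np.radians(7.6);ex=np.array([np.cos(th),np.sin(th)]);ey=np.array([-np.sin(th),np.cos(th)]);cc=np.array([.6215,-.169])
for y in(.056,0,-.056):
    for d in(-.016,.016):
      q=proj(c,[*(cc+.037*ex+(y+d)*ey),.034]);q2=proj(c,[*(cc+.023*ex+(y+d)*ey),.034]);print(y,d,"crop",np.round([(q[1]-200)*2.1,(q[0]-155)*2.1,(q2[1]-200)*2.1,(q2[0]-155)*2.1]))
d=np.array([*cc,0])-o["position"]; print(R.T@np.array([d[0],d[1],0]))
E
```

```text
time: 42.65
position: [0.6222, -0.1676, 0.1075]
tool_rot: [-0.046, 0.706, -0.706, 0.046]
ft_force: [0.9, -0.8, -0.8]
grip_width: 0.0295
time: 43.28
position: [0.6212, -0.1699, 0.1078]
tool_rot: [0.047, -0.706, 0.706, -0.047]
ft_force: [-0.8, -0.5, -0.7]
grip_width: 0.0296
t 43.27 p [ 0.6212 -0.1699  0.1078] x [-0.991 -0.131  0.   ] y [-0. -0. -1.] z [ 0.131 -0.991  0.   ] w 0.0296 f [-0.8 -0.5 -0.7] q [-0.44  0.66  1.46 -0.    1.02  1.  ]
0.056 -0.016 crop [127.  54. 129. 101.]
0.056 0.016 crop [ 17.  54.  21. 101.]
0 -0.016 crop [318.  53. 318. 101.]
0 0.016 crop [209.  53. 210. 101.]
-0.056 -0.016 crop [510.  53. 507. 101.]
-0.056 0.016 crop [400.  53. 399. 101.]
[-0.0004 -0.     -0.0009]
```

View pics/w33b.png

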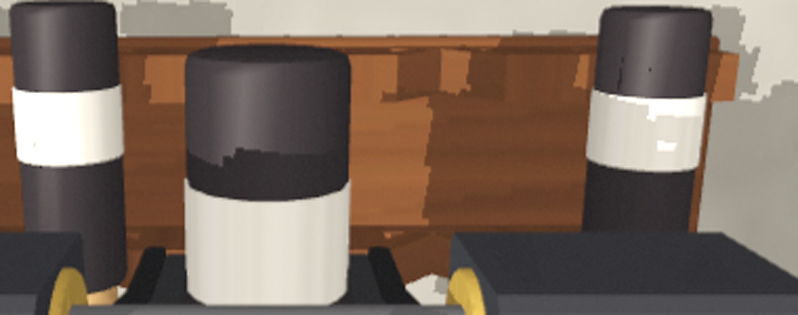

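```bash
python3 -m crank '[[[0,0,0,-0.002,0.04,-0.0006,0],[0,0,0,0,0.03,0,0],[0,0,0,0,0.012,0,0],[0,0,0,0,0.003,0,0],[0,0,0,0,0.003,0,0]]]' 20
python3 -m crank '[[[0,0,0,0,0.002,0,0],[0,0,0,0,0.002,0,0],[0,0,0,0,0.0015,0,0],[0,0,0,0,0.001,0,0],[0,0,0,0,0,0,0]]]' 20
```

```text
time: 43.95
position: [0.6245, -0.1687, 0.0208]
tool_rot: [0.046, -0.705, 0.706, -0.048]
ft_force: [0.6, -0.2, -0.4]
grip_width: 0.0293
time: 44.58
position: [0.6234, -0.1682, 0.0132]
tool_rot: [-0.047, 0.706, -0.706, 0.047]
ft_force: [-0.2, -1.1, -0.6]
grip_width: 0.0295
```

```bash
python3 -m crank '[[[0,0,0,0,0.001,0,0],[0,0,0,0,0.001,0,0],[0,0,0,0,0.001,0,0],[0,0,0,0,0,0,0],[0,0,0,0,0,0,0]]]' 20
python3 - <<'E'
from h import *
st(); a=cam("scene");b=cam("side");crop(a,proj(a,(.6215,-.169,.05)),40,"s34",8);crop(b,proj(b,(.6215,-.169,.05)),40,"s34b",8)
E
```

```text
time: 45.2
position: [0.6236, -0.1681, 0.0121]
tool_rot: [0.047, -0.705, 0.706, -0.047]
ft_force: [-2.7, 1.2, 9.5]
grip_width: 0.0293
t 45.2 p [ 0.6236 -0.1681  0.0121] x [-0.991 -0.133 -0.   ] y [ 0.001 -0.    -1.   ] z [ 0.133 -0.991  0.   ] w 0.0293 f [-2.7  1.2  9.5] q [-0.44  0.8   1.5  -0.    0.84  1.  ]
```

View pics/s34.png

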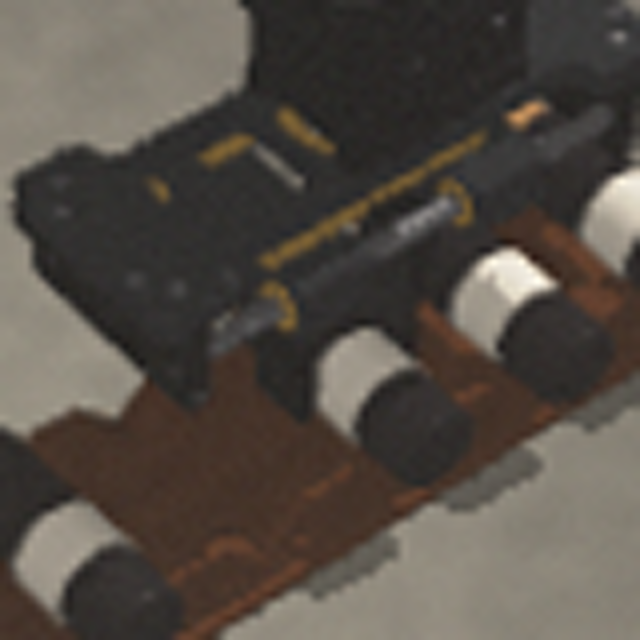

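View pics/s34b.png

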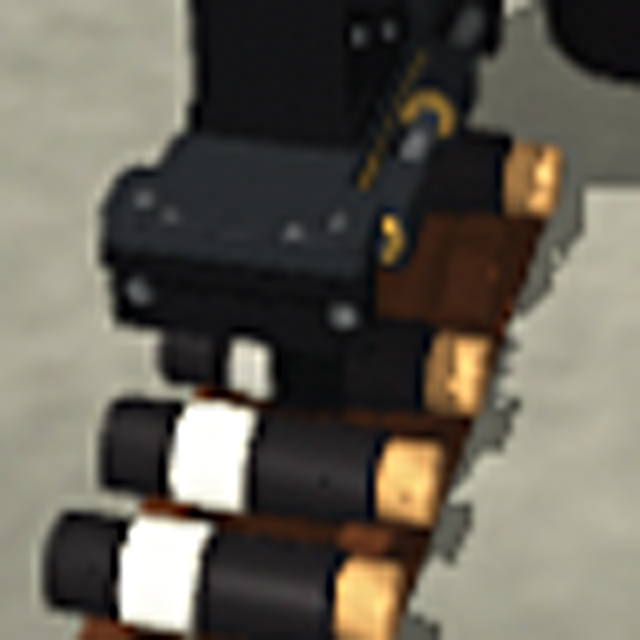

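Seated (9.5 N). Release and retreat.

```bash
python3 -m crank '[[[0,0,0,0,0,0,40],[0,0,0,0,0,0,46],[0,0,0,0,0,0,46],[0,0,0,0,-0.02,0,46],[0,0,0,0,-0.05,0,46]]]' 20
python3 -m crank '[[[0,0,0,0.06,-0.06,0,60],[0,7.5,0,0.06,-0.06,0,60],[0,0,0,0.06,-0.05,0,60],[0,0,0,0,0,0,60],[0,0,0,0,0,0,60]]]' 20
python3 - <<'E'
from h import *
np.set_printoptions(suppress=True,precision=4)
st(); a=cam("scene","s35");b=cam("side","s35s");c=cam("wrist","w35")
crop(a,proj(a,(.62,-.15,.03)),50,"s35c",7);crop(b,proj(b,(.62,-.15,.03)),50,"s35d",7);crop(b,(390,210),50,"s35e",7)
E
```

```text
time: 45.92
position: [0.6216, -0.1675, 0.0793]
tool_rot: [-0.049, 0.707, -0.705, 0.045]
ft_force: [0.1, -0.7, 0.2]
grip_width: 0.0401
time: 46.55
position: [0.4886, -0.1804, 0.2096]
tool_rot: [-0.0, -0.707, 0.708, -0.002]
ft_force: [1.1, -0.5, -0.3]
grip_width: 0.0521
t 46.55 p [ 0.4886 -0.1804  0.2096] x [-1.    -0.002 -0.002] y [ 0.002 -0.001 -1.   ] z [ 0.002 -1.     0.001] w 0.0521 f [ 1.1 -0.5 -0.3] q [-0.57  0.38  1.68  0.    1.08  1.  ]
```

View pics/s35.png

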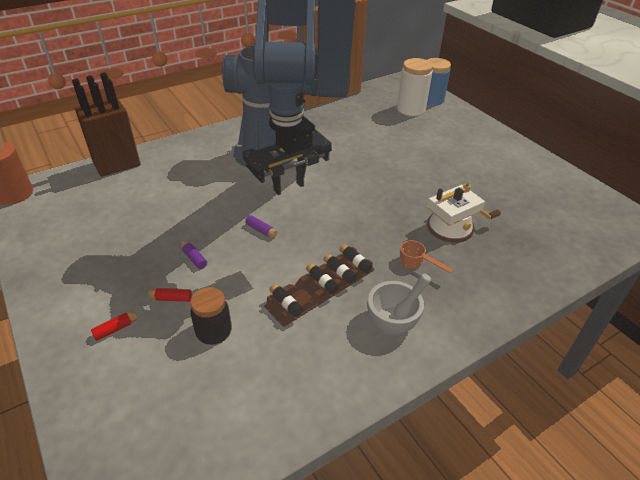

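View pics/s35c.png

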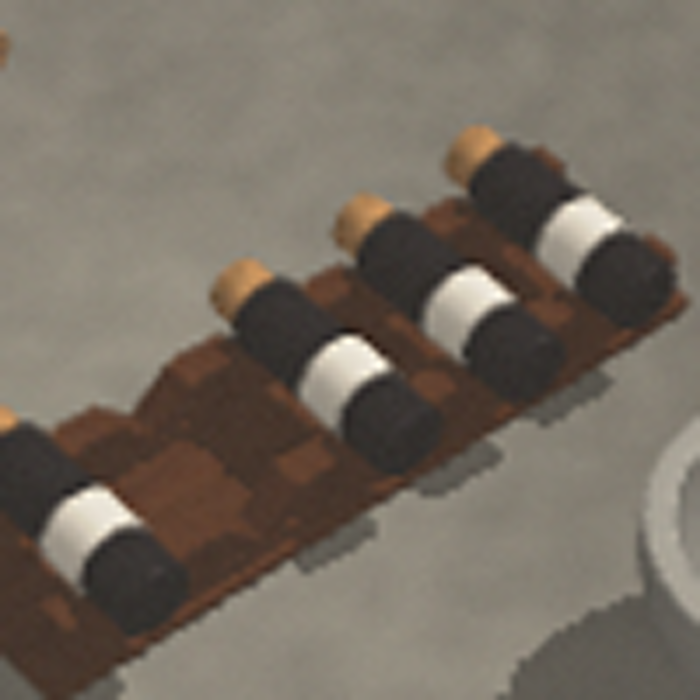

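View pics/s35d.png

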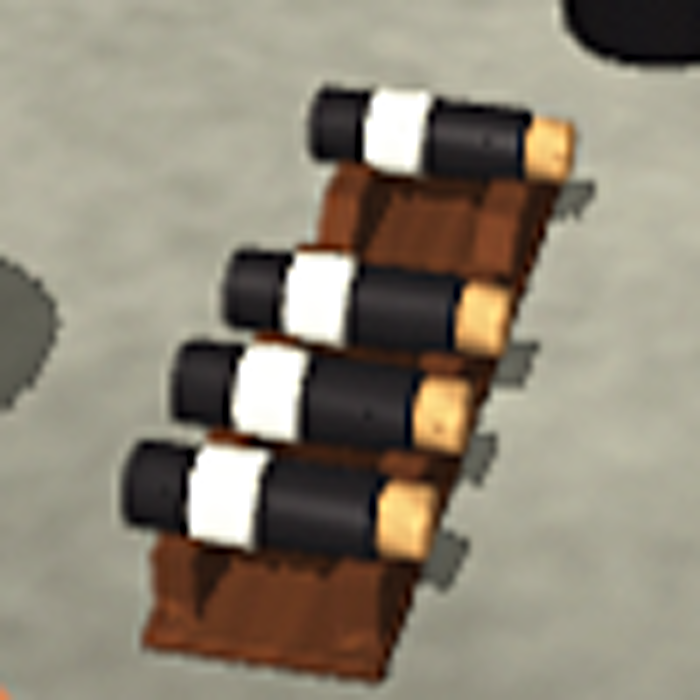

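View pics/s35e.png

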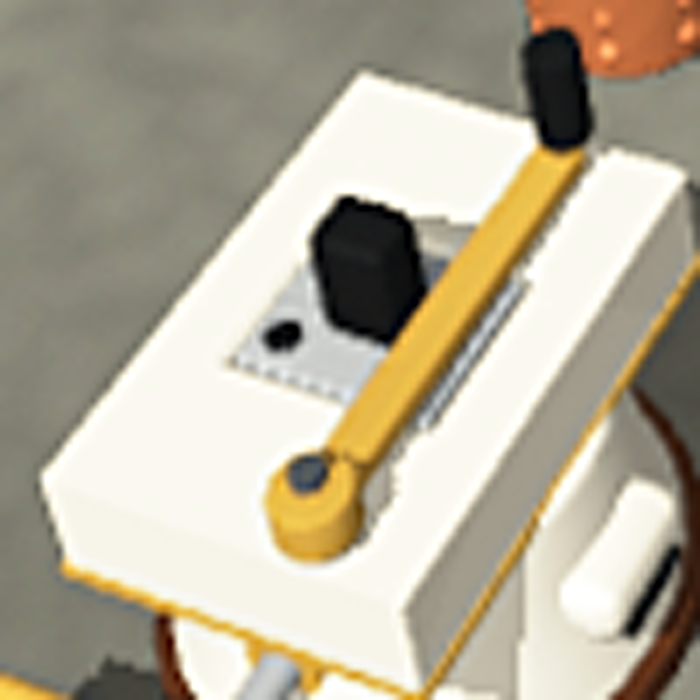

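View pics/s35s.png

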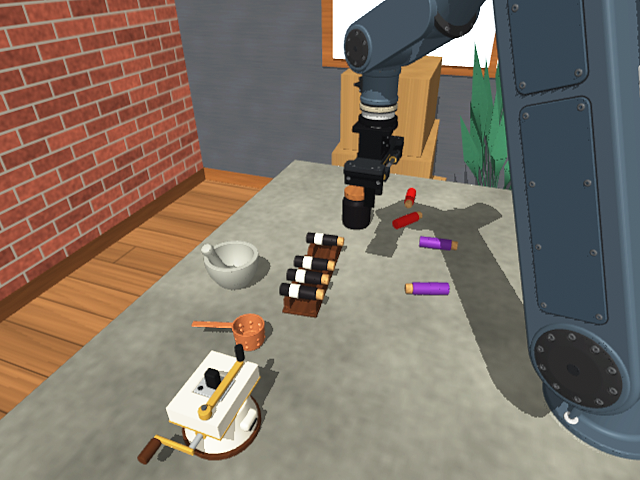

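View pics/w35.png

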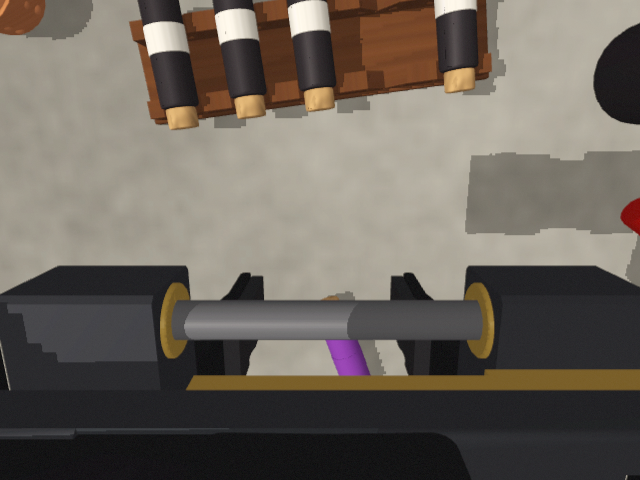

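```bash
python3 - <<'E'
from h import *
np.set_printoptions(suppress=True,precision=4)
st();c=cam("wrist"); im=c["img"][0:140,120:500,::-1];cv2.imwrite("pics/w36.png",cv2.resize(im,None,fx=2.1,fy=2.1,interpolation=cv2.INTER_CUBIC))
th=np.radians(7.6);ex=np.array([np.cos(th),np.sin(th)]);ey=np.array([-np.sin(th),np.cos(th)]);cc=np.array([.6215,-.169])
for n,p in[("g4",(127,182)),("g3",(116,250)),("g2",(108,320)),("g0",(90,460))]:
    d=onz(c,p,.051)[:2]-cc;print(n,"cork rack x,y",d@ex,d@ey)
print([(np.round(d["at"]),round(d["conf"],2)) for d in robot.spot_in(c,"stock0_c")])
E
```

```text
t 46.7 p [ 0.4884 -0.1799  0.2077] x [-1.    -0.003  0.001] y [-0.001  0.001 -1.   ] z [ 0.003 -1.    -0.001] w 0.0524 f [ 0.3  0.4 -0.6] q [-0.57  0.38  1.68  0.    1.08  1.  ]
g4 cork rack x,y -0.04883394980249121 0.11085115184937759
g3 cork rack x,y -0.04756576860732979 0.056323269939960535
g2 cork rack x,y -0.048724134000875635 0.0012335732083784028
g0 cork rack x,y -0.04954627795125521 -0.10751187698719998
[]
```

View pics/w36.png

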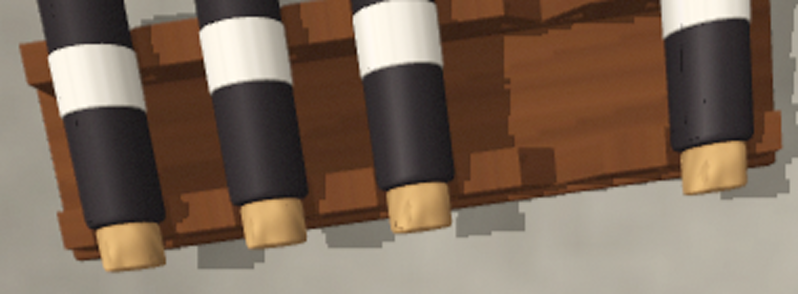

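```bash
python3 - <<'E'
from h import *
st(); print(robot.hand_in())
E
```

```text
t 46.8 p [ 0.4882 -0.1798  0.2075] x [-1.    -0.003  0.002] y [-0.002  0.001 -1.   ] z [ 0.003 -1.    -0.001] w 0.0523 f [-0.8 -0.  -0.7] q [-0.57  0.38  1.68  0.    1.08  1.  ]
the job is handed in; nothing more can be done
None
```

The spice corner is back in order and the job was handed in at 46.8 s. The hand-in reported no verdict.

**What I did**
- I swung the cam lever out of the way, set the burr cartridge into the pocket until it met the floor (10 N), and swung the lever shut against its stop (about 8 N).
- I laid the three loose black tubes into grooves 4, 3 and 2. Each was lowered until the notches took load (9–15 N) before I let go.
- I left the tube already in groove 0, and the jar, cup and mortar, alone. I found no fourth loose tube, and did not touch the purple and red look-alikes.

**Last checks**
- The final pictures show the cartridge home and the lever lying square over the pocket's near edge.
- The three placed tubes lie with cork to the front. Measured in the rack's frame, their cork ends are 1–3 mm from nominal along the groove and within about 1.5 mm across it.
- The tube already in groove 0 measured about 4.5 mm off sideways, from one pixel I picked by eye. I did not resolve that.

**What failed or disagreed**
- The first grip on the lever knob closed on air. The pictures showed the fingertips about 20 mm behind the stated TCP, not 8 mm ahead as given (`robot.tip_extent` = 0.008). I worked with the measured offset from then on.
- The detection networks missed several things, such as the cartridge in the wrist view. I picked most positions from the pictures by eye and converted them with the calibration.

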